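# Size a persimmon in the leaning thimble gauge

## Robot

A 6-joint arm with a two-finger parallel gripper is mounted at the origin on the work surface. World frame = base frame: x ahead of the robot, y to its left, z up, the work surface at z = 0. Lengths are in m, angles in rad, forces in N, time in s.
With the tool pointing down it reaches from about 0.25 to 0.775 m from the base axis. Payload 4 kg.
Tool frame: the origin (TCP) lies on the centre line of the jaws, within the pads' length; the fingertips stand 19 mm ahead of it and the grasp point (between the pads) is the TCP; x points along the fingers, z is the direction in which the jaws open and shut, and the axes are right-handed (so a half turn about x gives the same grasp; the last joint's range is limited). The gripper opens to 94 mm and grips with 3 to 60 N. Pads are 16 mm wide; open, the fingers measure 119 mm over their backs; the gripper's body (75 mm by 177 mm) begins 78 mm behind the grasp point.
Start: joints at [-1.347, 0.087, 1.371, -0, 1.684, -0.103], TCP at [0.177, -0.521, 0.2] pointing down, gripper open.
Joint ranges: [-3.1, 3.1], [-0.76, 2.03], [0.27, 2.55], [-1.08, 4.22], [0.17, 2.65], [-2.57, 2.57]. Speed limits (rad/s): [2.79, 2.79, 3.14, 3.14, 3.14, 3.14].

## Interface

Orientations are given as [roll, pitch, yaw] about the fixed x, y, z axes, in that order (R = Rz(yaw) Ry(pitch) Rx(roll)).
In Python, from bench import robot, snapshot, camera_params gives the robot as it stands.
- The arm moves only by the tool step_arm, never from a script. Its argument "motion" is text: rows parted by semicolons, each of 7 numbers parted by spaces: the opening in per cent of the stroke, from 0 (shut) to 100 (fully open), then the shift along the tool's x, y, z in cm, then the turn, a rotation vector about the tool's x, y, z in rad. A call has 1 to 20 rows; each row shifts and turns the commanded pose from where the row before left it, along the tool's axes as they then stand; what a row does not reach is not made up. A row lasts 1/12 s, in which the tool goes at most 41.7 mm and 7.16 degrees, less where a joint would pass 70% of its speed; a pose out of reach is approached as far as the arm can. A call with a gripper value outside its range is refused whole. The fingers move at their own pace and stop on an object; the grip force is fixed at half the most. Time passes only in rows, so rows that do not move let the fingers close. It gives the time, the measured TCP pose, the force and the opening at its end, in the units of the state.
- robot.get_obs(): the state, without advancing time (a new reading comes with each control period).
- snapshot(name): name is "scene" or "top" or "wrist"; returns the picture (480x640x3 uint8, red, green, blue); there is no depth.
- camera_params(name): a dict with "fx", "fy", "cx", "cy" (pixels), "R" (3x3) and "t" (3): a world point X has camera coordinates R X + t. Camera axes: x right, y down, z forward; pixel columns grow to the right and rows downward; lengths in m; the calibration is good to about 2 mm. A picture is of the moment at which its call begins: read the wrist's pose just before it. camera_params takes no time and is no camera call; for the wrist camera it gives the pose at the moment of the call.
- robot.close_job(): hands the job in, once; it reports no verdict.
The state is a dict: "time": time; "joint_positions": joint angles; "qvel": joint speeds; "joint_torque": joint torques, N m; "tool_pos": TCP position; "ee_rot": TCP orientation; "wrist_force": force on the tool from outside, world axes, zero at the start; "wrist_torque": the same for the moment, N m; "width": finger opening in m.
Only numpy, scipy, OpenCV 4.12 (cv2) and the standard library are available. Lean on these libraries where they do the work, as an engineer would, in place of code of your own. Each camera call takes 0.05 s, during which the arm holds its last target.

## Task

Take the largest persimmon from the tray and set it gently, without dropping it, in the cradle of the leaning gauge, resting on the anvil and both cradle rods, and let go. Turn the gauge's square knob clockwise until its slip clutch slips for the first time, with the spindle holding the fruit, and stop there: do not ratchet on. Then throw the lock lever all the way over, leaving the two small persimmons and the white tub where they are.

Things in the scene. Friction and masses are not known exactly. Their poses are not given: they have to be found in the camera images.
- fruit_mid (a point): Centre of the largest persimmon: a rigid orange ball 62 mm across with a small green calyx, about 110 g, sitting in one of the three tray pockets.
- small_a_mid (a point): Centre of a small persimmon, a ball 48 mm across, in another pocket of the tray. Leave it alone.
- small_b_mid (a point): Centre of the other small persimmon, a ball 48 mm across. Leave it alone.
- tub_mid (a point): Middle (half-way up) of a loose white tub with a lid, 60 mm across and 100 mm tall, standing beside the gauge. Leave it alone.
- tray: Fixed brown fruit tray, 250 mm (its x) by 90 mm (its y) by 20 mm high; origin at the centre of its underside. Three round pockets of 41 mm lie in a row along its x axis, at -80, 0 and +80 mm. Fruit centres stand 43 mm (large) or 33 mm (small) above the table.
- gauge: Fixed fruit gauge: a leaning C-shaped grey frame on an aluminium base plate (12 mm thick, x -105 to 65, y -160 to 55 mm). Origin on the underside, straight below the seat. Its axis leans 0.75 rad from vertical, top towards -x: U = (-0.682, 0, 0.732) in this frame. The mouth of the C opens along W = (0.732, 0, 0.682), up and to the far side. Frame 36 mm wide in y.
- seat (a point): Centre of the 62 mm fruit when it rests on the anvil (24 mm disc, below it along U) and both cradle rods (along U, on its -W side), 85 mm above the table; axes as gauge. The waiting spindle leaves a gap of only 6 to 13 mm along U, so bring the fruit in along -W (from above and the far side), fingers on its +y and -y sides.
- spindle (a joint): Advance of the spindle (steel rod, flat end 16 mm across) along -U towards the fruit, m; 0 is fully drawn back, its end 44 mm up U from the seat. The ring drives it: 4.77 mm per rad. The frame's arm that carries it lies 84 to 104 mm up U from the seat and reaches 12 mm to the W side of the axis.
- sleeve (a joint): Turn of the steel clutch ring (40 mm across, 16 mm tall, just below the knob, black mark), rad, clockwise positive seen from the knob's end. It turns with the knob (0.03 N m of friction) until the spindle presses on the fruit, then stands still: at about 2.7 with the 62 mm fruit seated. It starts at 0 to 1.2.
- knob (a joint): Slip of the clutch: angle of the knob relative to the ring, rad, clockwise positive; 0 at the start, when the knob's white mark is in line with the ring's black mark. Stays near 0 until the clutch slips (at 0.12 N m, a smooth drag without click), then grows as the knob is turned on. A slip of 10 to 45 degrees is a first slip.
- knob_grip (a point): Grip point on the axis of the black square knob (26 x 26 mm, 38 mm tall): 14 mm below its free end, 24 mm above its lower face, 150 mm up U from the seat. z points along U, out of the free end; x and y are square to the flats; x (side with the white mark) lies along W when ring and slip read 0. The knob does not move along its axis.
- lock (a joint): Lock lever, rad: 0 leans towards the gauge's -x, about 1.0 is thrown all the way over to +x. Stays where it is left; light.
- lock_tip (a point): Centre of the 26 mm ball at the end of the lock lever, 75 mm from its hinge; lever on a small grey block on the base plate, on the gauge's -y side. The hinge lies along the gauge's y, at (-60, -125) mm and 34 mm above the table. The ball swings about 70 mm towards the gauge's +x in an arc, highest half-way.

How it is judged:
On the way, in this order (a step that is already met when the one before it is completed fails the run):
1. the large persimmon rests in the cradle, let go, clutch not yet slipped (distance between fruit_mid and seat below 0.006 m and contact force between the fingers and fruit below 0.1 N and value of joint knob below 0.1 rad and value of joint lock below 0.5 rad), for 0.2 s.
2. the clutch slips with the spindle on the fruit, lock lever still open (distance between fruit_mid and seat below 0.006 m and contact force between spindle and fruit above 2 N and value of joint knob above 0.1 rad and value of joint lock below 0.5 rad), for 0.1 s.
3. the lock lever is thrown over (value of joint lock above 0.85 rad), for 0.1 s.
At the end, for the whole second after the job is handed in: The large persimmon is at rest within 6 mm of the seat, held by the spindle with more than 2 N, the clutch has slipped by 0.1 to 0.9 rad, and the lock lever stands beyond 0.85 rad (distance between fruit_mid and seat below 0.006 m and contact force between spindle and fruit above 2 N and value of joint knob between 0.1 and 0.9 rad and value of joint lock above 0.85 rad and linear speed of fruit below 0.02 m/s); the robot touches nothing.
It fails at once if the clutch is ratcheted on beyond the first slip (more than 0.9 rad) (value of joint knob above 0.9 rad).
It fails at once if the large persimmon is let fall (more than about 8 mm) or thrown into the cradle (over 0.35 m/s) ((linear speed of fruit above 0.4 m/s and contact force between the fingers and fruit below 0.05 N) or (distance between fruit_mid and seat below 0.025 m and linear speed of fruit above 0.35 m/s)).
It fails at once if the large persimmon is rammed onto the gauge (more than 25 N before the spindle touches it) (contact force between fruit and gauge above 25 N and contact force between fruit and spindle below 1 N).
It fails at once if a small persimmon is moved by more than 15 mm (distance of any of small_a_mid, small_b_mid from where it was at the start of the episode above 0.015 m).
It fails at once if the white tub is moved by more than 15 mm (distance of tub_mid from where it was at the start of the episode above 0.015 m).
It also fails if it takes over 72 s, if anything falls off the work surface, if the arm or the gripper's body presses on something with over 40 N, if the wrist force passes 120 N, or if a joint passes its speed limit or range.

## Working session

There is one attempt and no reset: what is moved stays moved. The work goes in short steps, Python scripts to look and compute and a tool call to move; the robot and the scene stay as the last step left them, time stands still between calls to the robot, and variables do not carry over. Pictures are saved under pics/ and viewed, and the job is handed in when it is done.

Besides the shell and the picture viewer there is one more tool, called after "Call:" as name(argument=value, ...) on one line, values as JSON. step_arm: Moves the arm, as the interface text tells. Its arguments: {"type":"object","properties":{"motion":{"type":"string"}},"required":["motion"]}

```bash
ls; mkdir -p pics; python3 - <<'E'
from bench import robot, snapshot, camera_params
import cv2, json
o=robot.get_obs(); print(o)
for n in("scene","top","wrist"):
    p=camera_params(n); print(n,p)
    cv2.imwrite(f"pics/{n}0.png",snapshot(n)[:,:,::-1])
E
```

```text
pics
{'time': 0.0, 'joint_positions': array([-1.34709226e+00,  8.79432965e-02,  1.37222340e+00,  2.17511543e-05,
        1.68362157e+00, -1.03070831e-01]), 'qvel': array([ 0.00237185,  0.0008024 ,  0.00040369, -0.00067222, -0.00102711,
       -0.00025041]), 'joint_torque': array([ 1.91245549e-04, -3.40182495e+01, -3.02426648e+01,  7.15757394e-02,
        3.31172347e-02, -1.66335117e-04]), 'tool_pos': array([ 0.17643778, -0.52033973,  0.19862626]), 'ee_rot': array([3.02867604, 1.56860061, 1.78465703]), 'wrist_force': array([-0.40431555, -0.31369574,  0.25522476]), 'wrist_torque': array([-0.02063193,  0.02168901, -0.00527928]), 'width': 0.09410046855280474}
scene {'fx': 542.0292953059371, 'fy': 542.0292953059371, 'cx': 315.3522082030854, 'cy': 238.49062033628852, 'R': array([[ 0.72989535,  0.68342029, -0.01376515],
       [ 0.51462367, -0.56265118, -0.64698232],
       [-0.44990582,  0.46514552, -0.76238074]]), 't': array([-0.42271823, -0.18676177,  1.49746981])}
top {'fx': 458.2598211747213, 'fy': 458.2598211747213, 'cx': 317.6271442484324, 'cy': 236.71509097779162, 'R': array([[-0.09924342, -0.99505708,  0.00348586],
       [-0.97457952,  0.09649273, -0.20219772],
       [ 0.20086191, -0.02346404, -0.97933852]]), 't': array([0.07359395, 0.55208909, 0.98885226])}
wrist {'fx': 396.9506917109406, 'fy': 396.9506917109406, 'cx': 321.09265479059286, 'cy': 236.35231117336087, 'R': array([[ 0.32139761, -0.94694358, -0.00119769],
       [-0.91825941, -0.3119705 ,  0.24387306],
       [-0.23130767, -0.07728043, -0.96980642]]), 't': array([-0.54858883, -0.02537688,  0.38869916])}
```

View pics/scene0.png

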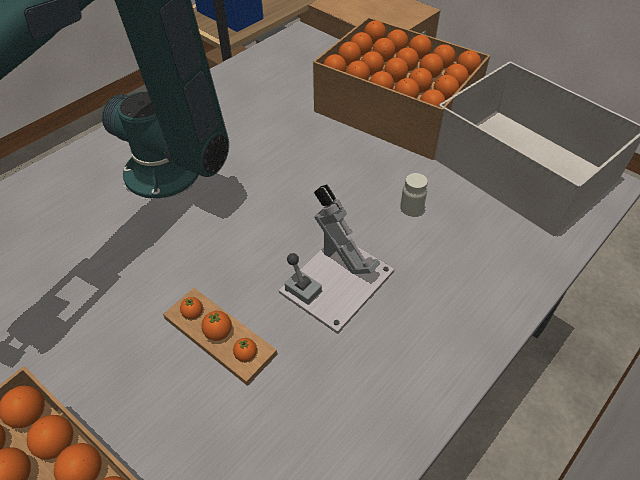

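View pics/top0.png

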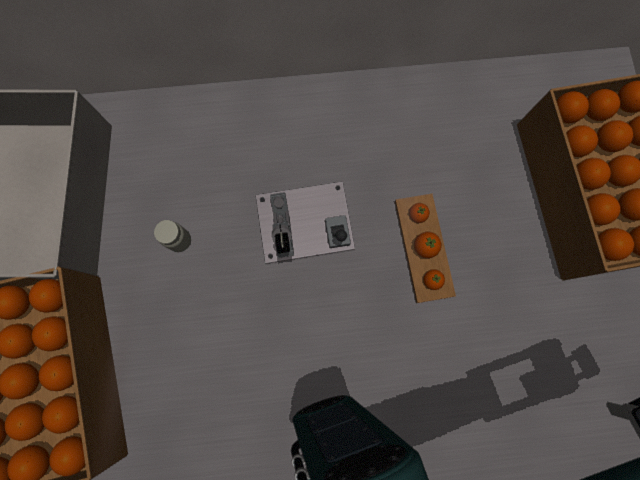

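View pics/wrist0.png

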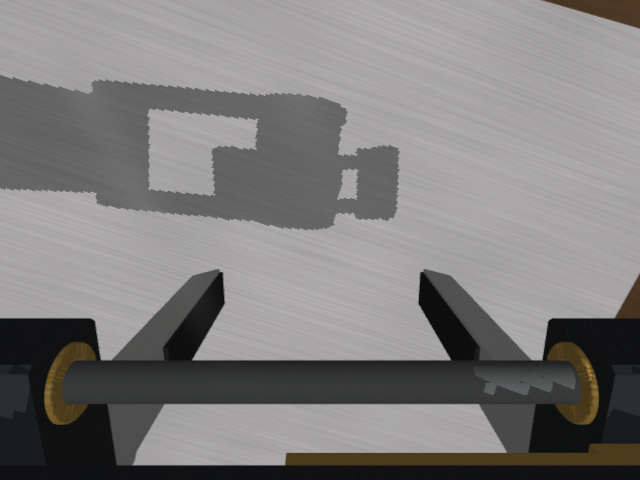

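The scene view shows the tray with the large persimmon at (216,325), the gauge with its knob at (325,195) and lever ball at (293,259), and the tub at (414,195). In the top view the plate spans about (257,195) to (354,250) and the large fruit is at (428,245). The wrist view shows only the table. Next I'll measure.

```bash
cat > h.py <<'E'
import numpy as np, cv2
from scipy.spatial.transform import Rotation as Ro
def ray(p,u,v):
    R,t=np.array(p['R']),np.array(p['t'])
    d=R.T@np.array([(u-p['cx'])/p['fx'],(v-p['cy'])/p['fy'],1]); return -R.T@t,d/np.linalg.norm(d)
def plane(p,u,v,z):
    c,d=ray(p,u,v); return c+d*(z-c[2])/d[2]
def tri(rays):
    A=np.zeros((3,3));b=np.zeros(3)
    for c,d in rays:
        P=np.eye(3)-np.outer(d,d);A+=P;b+=P@c
    x=np.linalg.solve(A,b); return x,[np.linalg.norm(np.cross(x-c,d)) for c,d in rays]
def proj(p,X):
    q=np.array(p['R'])@X+np.array(p['t']); return np.array([p['fx']*q[0]/q[2]+p['cx'],p['fy']*q[1]/q[2]+p['cy']])
E
python3 - <<'E'
from h import *
from bench import camera_params
for n,roi in(("scene",(270,230,400,335)),("top",(245,175,365,270))):
    im=cv2.imread(f"pics/{n}0.png");p=camera_params(n);hsv=cv2.cvtColor(im,cv2.COLOR_BGR2HSV)
    m=cv2.inRange(hsv,(3,150,60),(18,255,255))
    k,l,s,c=cv2.connectedComponentsWithStats(m)
    for i in range(1,k):
        if s[i,4]>60:
            u,v=c[i]
            X=plane(p,u,v,.035)
            if (n=="scene" and 160<u<290 and 280<v<380) or(n=="top" and 400<u<450 and 190<v<300):
                r=(cv2.minEnclosingCircle(np.argwhere(l==i)[:,::-1].astype(np.float32)))
                print(n,c[i].round(1),s[i,4],r,plane(p,*r[0],.043).round(4),plane(p,*r[0],.033).round(4))
    x0,y0,x1,y1=roi
    print(n,'plate grey samples',im[y0+30,x0+60],im[240,300])
    cv2.imwrite(f"pics/{n}_crop.png",cv2.resize(im[y0:y1,x0:x1],None,fx=6,fy=6,interpolation=cv2.INTER_CUBIC)[:600])
im=cv2.imread("pics/scene0.png");cv2.imwrite("pics/scene_crop.png",cv2.resize(im[170:340,270:430],None,fx=3.5,fy=3.5,interpolation=cv2.INTER_CUBIC))
E
```

```text
scene [191.  308.2] 362 ((190.80612182617188, 307.846923828125), 11.345332145690918) [ 0.4414 -0.2402  0.043 ] [ 0.4349 -0.2374  0.033 ]
scene [216.3 326.2] 638 ((215.9901885986328, 325.4137268066406), 15.259635925292969) [ 0.5143 -0.2318  0.043 ] [ 0.5085 -0.2289  0.033 ]
scene [244.6 350. ] 399 ((244.27272033691406, 349.242431640625), 12.047211647033691) [ 0.5988 -0.229   0.043 ] [ 0.5939 -0.2261  0.033 ]
scene plate grey samples [165 170 178] [138 142 148]
top [419.3 212.5] 280 ((419.5, 212.5), 10.12432861328125) [ 0.5934 -0.2244  0.043 ] [ 0.5958 -0.227   0.033 ]
top [427.6 244.5] 519 ((427.3125, 244.625), 13.937039375305176) [ 0.516  -0.2313  0.043 ] [ 0.5176 -0.234   0.033 ]
top [433.9 279.1] 322 ((433.637939453125, 279.637939453125), 11.242870330810547) [ 0.4345 -0.2337  0.043 ] [ 0.4354 -0.2364  0.033 ]
top plate grey samples [123 120 129] [128 126 134]
```

View pics/scene_crop.png

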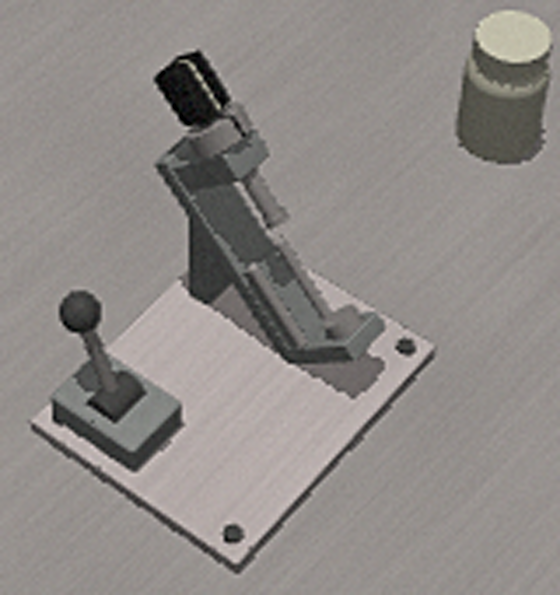

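View pics/top_crop.png

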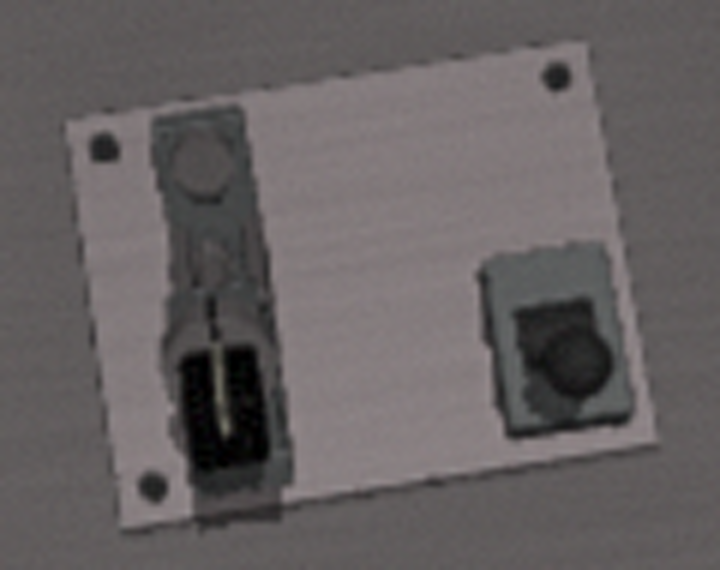

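```bash
python3 - <<'E'
from h import *
from bench import camera_params
G={'pp':(65,55),'pm':(65,-160),'mm':(-105,-160),'mp':(-105,55)}
C={"top":{'pp':(67,122),'pm':(588,42),'mm':(660,440),'mp':(120,530)},"scene":{'pp':(437,348),'pm':(238,563),'mm':(32,425)}}
S={"top":(6,245,175),"scene":(3.5,270,170)}
A=[];B=[]
for n in C:
    g=cv2.cvtColor(cv2.imread(f"pics/{n}0.png"),cv2.COLOR_BGR2GRAY);p=camera_params(n)
    for k,(u,v) in C[n].items():
        s,a,b=S[n]; q=np.array([[[u/s+a-.4,v/s+b-.4]]],np.float32)
        q2=cv2.cornerSubPix(g,q.copy(),(4,4),(-1,-1),(3,40,.01))
        X=plane(p,*q2[0,0],.012); print(n,k,q[0,0],q2[0,0],X[:2].round(4)); A.append(np.array(G[k])/1e3);B.append(X[:2])
A=np.array(A);B=np.array(B)
def fit(A,B):
    a=A-A.mean(0);b=B-B.mean(0);th=np.arctan2((a[:,0]*b[:,1]-a[:,1]*b[:,0]).sum(),(a*b).sum())
    c,s=np.cos(th),np.sin(th);R=np.array([[c,-s],[s,c]]);t=B.mean(0)-R@A.mean(0);return th,t,(A@R.T+t-B)
for sl in(slice(0,4),slice(4,7),slice(0,7)):
    th,t,r=fit(A[sl],B[sl]);print(th,t,(r*1000).round(1).tolist())
c,s=np.cos(th),np.sin(th);Rg=np.array([[c,-s,0],[s,c,0],[0,0,1]])
def W(x):return Rg@np.array(x)+np.r_[t,0]
seat=W([0,0,.085]);U=Rg@[-.682,0,.732]
for n in C:
    p=camera_params(n);print(n,'kn',proj(p,seat+.150*U),proj(p,seat+.164*U),proj(p,seat+.126*U),'anvil',proj(p,seat-.031*U))
    for l in(-.5,):print('tip',proj(p,W([-.06-.075*np.sin(.5),-.125,.034+.075*np.cos(.5)])))
print('seat',seat,'tub')
p1=camera_params("scene");p2=camera_params("top");print(tri([ray(p1,414.5,180),ray(p2,167.5,230)]))
print('ball',tri([ray(p1,270+80/3.5,170+312/3.5),ray(p2,245+577/6,175+362/6)]),W([-.06-.075*np.sin(.5),-.125,.034+.075*np.cos(.5)]))
E
```

```text
top pp [255.76666 194.93333] [258.43958 198.87827] [0.6729 0.1508]
top pm [342.6 181.6] [342.6 181.6] [ 0.6964 -0.0567]
top mm [354.6     247.93333] [354.6     247.93333] [ 0.5301 -0.0669]
top mp [264.6     262.93332] [264.6     262.93332] [0.5154 0.1479]
scene pp [394.45715 269.02856] [394.12314 269.13312] [0.6842 0.1543]
scene pm [337.6     330.45715] [337.18118 332.4499 ] [ 0.6986 -0.0598]
scene mm [278.74286 291.02856] [278.2028  290.29724] [ 0.5292 -0.0686]
0.07155488092820628 [0.61989104 0.09757168] [[7.9, 6.3], [-0.2, -0.7], [-3.5, -2.7], [-4.2, -2.9]]
0.061343492972394664 [0.6236411  0.09626225] [[0.9, 0.9], [-0.3, 0.4], [-0.6, -1.2]]
0.06823771718505625 [0.62134127 0.09693816] [[9.6, 5.4], [0.7, -1.6], [-2.6, -3.0], [-2.6, -3.2], [-1.8, 2.0], [-1.5, 1.6], [-1.7, -1.2]]
top kn [283.63432721 244.50455491] [284.01794262 248.29694992] [282.99983753 238.23203444] anvil [279.45649822 203.20283086]
tip [342.88726734 240.40343117]
scene kn [322.42624624 193.44012921] [318.90678182 188.04285399] [328.4057178  202.60994875] anvil [365.91632325 260.13434358]
tip [288.51668518 258.4208301 ]
seat [0.62134127 0.09693816 0.085     ] tub
(array([0.59226979, 0.34163871, 0.10502149]), [np.float64(0.002119819139265146), np.float64(0.0021198191392650867)])
ball (array([ 0.54485446, -0.03154516,  0.10395096]), [np.float64(5.5772696427939935e-05), np.float64(5.5772696427977455e-05)]) [ 0.53413077 -0.03431373  0.09981869]
```

```bash
cat >> h.py <<'E'
from bench import robot
def cur():
    o=robot.get_obs(); return np.array(o['tool_pos']),Ro.from_euler('xyz',o['ee_rot']).as_matrix(),o
def plan(Pt,Rt,label=''):
    P,R,o=cur()
    rv=Ro.from_matrix(R.T@Rt).as_rotvec(); d=Rt.T@(np.array(Pt)-P)
    print(label,'rotvec(tool)',rv.round(4),'deg',np.degrees(np.linalg.norm(rv)).round(1),'minrows',int(np.ceil(np.linalg.norm(rv)/.12)),'| shift cm new frame',(d*100).round(2),' old frame',(R.T@(np.array(Pt)-P)*100).round(2),'rows',int(np.ceil(np.linalg.norm(d)/.0417)))
def Rtool(xdir,zdir):
    x=np.array(xdir,float);x/=np.linalg.norm(x);z=np.array(zdir,float);z-=x*(z@x);z/=np.linalg.norm(z)
    return np.stack([x,np.cross(z,x),z],1)
E
python3 - <<'E'
from h import *
from bench import camera_params
P,R,o=cur();print(R.round(3))
th=.0613
for s in(1,-1):
    Rt=Rtool([0,0,-1],s*np.array([-np.sin(th),np.cos(th),0]));plan([.53,-.06,.33],Rt,s)
p=camera_params("wrist");C=-p['R'].T@p['t'];print('cam in tool',R.T@(C-P),(R.T@p['R'].T).round(3))
# refit gauge with raw corner
E
```

```text
[[-0.     0.947  0.321]
 [ 0.002  0.321 -0.947]
 [-1.     0.    -0.002]]
1 rotvec(tool) [-2.8761e+00 -1.0000e-04 -2.4000e-03] deg 164.8 minrows 24 | shift cm new frame [-13.11 -38.11  43.8 ]  old frame [-13.05  48.27 -32.28] rows 15
-1 rotvec(tool) [ 2.655e-01 -1.700e-03  1.000e-04] deg 15.2 minrows 3 | shift cm new frame [-13.11  38.11 -43.8 ]  old frame [-13.05  48.27 -32.28] rows 15
cam in tool [-0.18374512  0.07039261 -0.0008461 ] [[-0.001 -0.244  0.97 ]
 [ 0.    -0.97  -0.244]
 [ 1.     0.     0.001]]
```

Call:
step_arm(motion="100 -1 0 0 0.0885 0 0; 100 -1 0 0 0.0885 0 0; 100 -1 0 0 0.0885 0 0; 100 -.6 2.5 -2.85 0 0 0; 100 -.6 2.5 -2.85 0 0 0; 100 -.6 2.5 -2.85 0 0 0; 100 -.6 2.5 -2.85 0 0 0; 100 -.6 2.5 -2.85 0 0 0; 100 -.6 2.5 -2.85 0 0 0; 100 -.6 2.5 -2.85 0 0 0; 100 -.6 2.5 -2.85 0 0 0; 100 -.6 2.5 -2.85 0 0 0; 100 -.6 2.5 -2.85 0 0 0; 100 -.6 2.5 -2.85 0 0 0; 100 -.6 2.5 -2.85 0 0 0; 100 -.6 2.5 -2.85 0 0 0; 100 -.6 2.5 -2.85 0 0 0; 100 -.6 2.5 -2.85 0 0 0; 100 -.6 2.5 -2.85 0 0 0; 100 -.6 2.5 -2.85 0 0 0")

```text
time: 1.82
tool_pos: [0.5718, -0.0095, 0.3317]
ee_rot: [-1.311, 1.57, -2.821]
wrist_force: [1.2, -0.6, 0.5]
width: 0.0941
```

Call:
step_arm(motion="100 0 2.5 -2.85 0 0 0; 100 0 2.5 -2.85 0 0 0; 100 0 0 0 0 0 0; 100 0 0 0 0 0 0; 100 0 0 0 0 0 0")

```text
time: 2.23
tool_pos: [0.6172, 0.0484, 0.3311]
ee_rot: [-1.218, 1.569, -2.728]
wrist_force: [-0.2, 0.0, 0.3]
width: 0.0941
```

```bash
python3 - <<'E'
from h import *
from bench import camera_params,snapshot
import pickle
P,R,o=cur();print(P,o['joint_positions'].round(3),o['time'],R.round(3).tolist())
p=camera_params("wrist");im=snapshot("wrist")[:,:,::-1];pickle.dump(p,open('w1.pkl','wb'));cv2.imwrite("pics/w1.png",im)
E
```

```text
[0.61720334 0.04837811 0.33114721] [-1.300e-02  2.650e-01  9.070e-01 -1.000e-03  1.972e+00  1.496e+00] 2.2333 [[-0.002, 0.998, 0.061], [-0.001, 0.061, -0.998], [-1.0, -0.002, 0.001]]
```

View pics/w1.png

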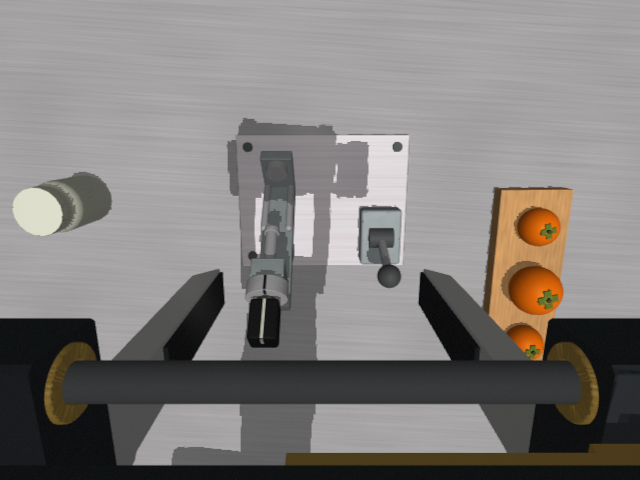

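```bash
python3 - <<'E'
from h import *
im=cv2.imread("pics/w1.png")
cv2.imwrite("pics/w1c.png",cv2.resize(im[120:355,225:425],None,fx=2.55,fy=2.55,interpolation=cv2.INTER_CUBIC))
cv2.imwrite("pics/w1k.png",cv2.resize(im[235:355,215:335],None,fx=5,fy=5,interpolation=cv2.INTER_CUBIC))
E
```

```text
(no output)
```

View pics/w1c.png

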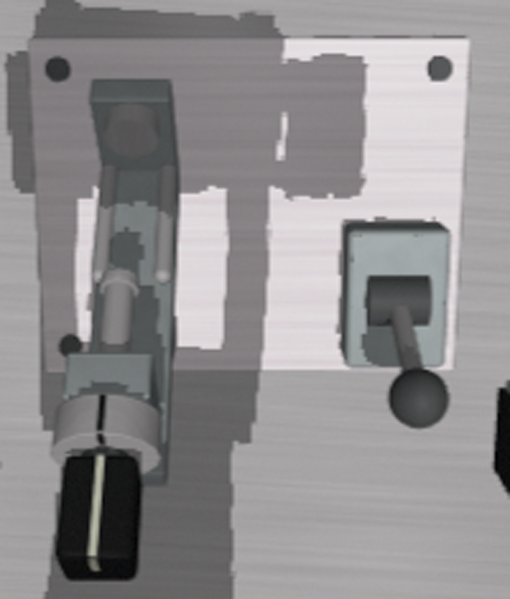

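View pics/w1k.png

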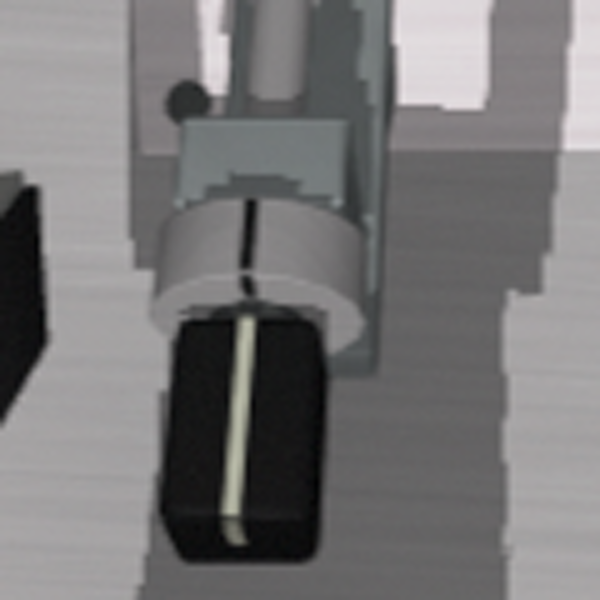

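```bash
python3 - <<'E'
from h import *
from bench import camera_params
import pickle
G={'pp':(65,55),'pm':(65,-160),'mm':(-105,-160),'mp':(-105,55)}
w=pickle.load(open('w1.pkl','rb'));pt=camera_params('top');ps=camera_params('scene')
obs=[(w,'w','pp',225+30/2.55,120+38/2.55),(w,'w','pm',225+468/2.55,120+38/2.55),(w,'w','mm',225+452/2.55,120+369/2.55),(w,'w','mp',225+47/2.55,120+370/2.55),
(pt,'t','pp',255.8,194.9),(pt,'t','pm',342.6,181.6),(pt,'t','mm',354.6,247.9),(pt,'t','mp',264.6,262.9),
(ps,'s','pp',394.3,269.1),(ps,'s','pm',337.4,331.6),(ps,'s','mm',278.4,290.6)]
A=[];B=[]
for p,n,k,u,v in obs:
    A.append(np.array(G[k])/1e3);B.append(plane(p,u-.3,v-.3,.012)[:2]) 
A=np.array(A);B=np.array(B)
def fit(A,B):
    a=A-A.mean(0);b=B-B.mean(0);th=np.arctan2((a[:,0]*b[:,1]-a[:,1]*b[:,0]).sum(),(a*b).sum())
    c,s=np.cos(th),np.sin(th);R=np.array([[c,-s],[s,c]]);t=B.mean(0)-R@A.mean(0);return th,t,(A@R.T+t-B)
for sl in(slice(0,4),slice(4,8),slice(8,11),slice(0,11)):
    th,t,r=fit(A[sl],B[sl]);print(th.round(4),t.round(4),(r*1000).round(1).tolist())
c,s=np.cos(th),np.sin(th);Rg=np.array([[c,-s,0],[s,c,0],[0,0,1]])
def W(x):return Rg@np.array(x)+np.r_[t,0]
seat=W([0,0,.085]);U=Rg@[-.682,0,.732]
for p,n in((w,'w'),(pt,'t'),(ps,'s')):
    print(n,'knob free end',proj(p,seat+.164*U),'low',proj(p,seat+.126*U),'anvil',proj(p,seat-.031*U),'ringtop',proj(p,seat+.122*U),'tip',proj(p,W([-.06-.075*np.sin(.5),-.125,.034+.075*np.cos(.5)])))
# fruit
im=cv2.imread('pics/w1.png');m=cv2.inRange(cv2.cvtColor(im,cv2.COLOR_BGR2HSV),(3,190,60),(14,255,255))
k,l,st,cc=cv2.connectedComponentsWithStats(m)
for i in range(1,k):
    if st[i,4]>300: 
        r=cv2.minEnclosingCircle(np.argwhere(l==i)[:,::-1].astype(np.float32));print(r,plane(w,*r[0],.043),plane(w,*r[0],.033))
E
```

```text
0.0632 [0.6222 0.0997] [[0.9, 2.1], [1.5, -2.1], [-1.2, -1.9], [-1.3, 1.8]]
0.0613 [0.6239 0.0995] [[1.1, 1.2], [1.4, -0.2], [-2.0, -0.4], [-0.5, -0.6]]
0.0641 [0.6224 0.097 ] [[0.3, 1.2], [0.9, -0.6], [-1.2, -0.6]]
0.0617 [0.623  0.0989] [[1.8, 1.2], [2.1, -3.0], [-0.6, -2.5], [-0.4, 1.2], [0.1, 0.7], [0.5, -0.7], [-3.0, -1.0], [-1.5, -1.2], [1.0, 2.9], [1.0, 1.1], [-1.0, 1.5]]
w knob free end [263.62832035 343.08744092] low [266.84344768 302.13176217] anvil [276.99507577 172.81594448] ringtop [267.16079466 298.08925946] tip [388.8001397  282.15840654]
t knob free end [282.57462568 247.63524091] low [281.69088942 237.58292626] anvil [278.61515164 202.59705421] ringtop [281.6014682  236.56577863] tip [341.70111875 240.17176317]
s knob free end [320.30356119 187.7401488 ] low [329.73668502 202.3475301 ] anvil [367.00139484 260.05268012] ringtop [330.7199332  203.87010962] tip [289.59579358 257.93163132]
((538.2380981445312, 226.5), 21.244075775146484) [ 0.59693927 -0.21795156  0.043     ] [ 0.5950202  -0.22370773  0.033     ]
((535.3026733398438, 289.45068359375), 27.082260131835938) [ 0.51558676 -0.23027207  0.043     ] [ 0.51194331 -0.23628938  0.033     ]
((524.4052124023438, 341.75958251953125), 19.954803466796875) [ 0.44197966 -0.23020179  0.043     ] [ 0.43677602 -0.23621762  0.033     ]
```

The wrist view shows the whole gauge. The knob's free end is at (264,343), the anvil at (276,171) and the lever ball at (389,276), all within 2 px of where the fitted pose puts them except the ball row, about 6 px off. The fruit estimates from three cameras agree within 2 mm, so I'll pick.

```bash
cat >> h.py <<'E'
th=.062; Rg=Ro.from_euler('z',th).as_matrix(); T=np.array([.623,.0985,0])
def Wd(x):return Rg@np.array(x,float)+T
seat=Wd([0,0,.085]);U=Rg@[-.682,0,.732];Wv=Rg@[.732,0,.682];Y=Rg@[0,1,0]
E
python3 - <<'E'
from h import *
Rd=Rtool([0,0,-1],-Y)
plan([.5155,-.231,.13],Rd);plan([.5155,-.231,.046],Rd)
E
```

```text
rotvec(tool) [-0.0018  0.0006  0.0003] deg 0.1 minrows 1 | shift cm new frame [ 20.19 -11.86  27.2 ]  old frame [ 20.21 -11.8   27.21] rows 9
 rotvec(tool) [-0.0018  0.0006  0.0003] deg 0.1 minrows 1 | shift cm new frame [ 28.59 -11.86  27.2 ]  old frame [ 28.61 -11.8   27.2 ] rows 10
```

Call:
step_arm(motion="100 2 -1.18 2.72 0 0 0; 100 2 -1.18 2.72 0 0 0; 100 2 -1.18 2.72 0 0 0; 100 2 -1.18 2.72 0 0 0; 100 2 -1.18 2.72 0 0 0; 100 2 -1.18 2.72 0 0 0; 100 2 -1.18 2.72 0 0 0; 100 2 -1.18 2.72 0 0 0; 100 2 -1.18 2.72 0 0 0; 100 2 -1.18 2.72 0 0 0; 100 0 0 0 0 0 0; 100 0 0 0 0 0 0; 100 0 0 0 0 0 0")

```text
time: 3.37
tool_pos: [0.5161, -0.2306, 0.1332]
ee_rot: [1.252, 1.569, -0.259]
wrist_force: [0.3, 0.1, -0.1]
width: 0.0943
```

```bash
python3 - <<'E'
from h import *
from bench import camera_params,snapshot
Rd=Rtool([0,0,-1],-Y)
plan([.5155,-.231,.046],Rd)
p=camera_params("wrist");im=snapshot("wrist")[:,:,::-1];cv2.imwrite("pics/w2.png",im)
m=cv2.inRange(cv2.cvtColor(im,cv2.COLOR_BGR2HSV),(3,190,60),(14,255,255))
k,l,st,cc=cv2.connectedComponentsWithStats(m)
for i in range(1,k):
    if st[i,4]>300: 
        r=cv2.minEnclosingCircle(np.argwhere(l==i)[:,::-1].astype(np.float32));print(r,plane(p,*r[0],.043),plane(p,*r[0],.033))
E
```

```text
rotvec(tool) [-0.0026  0.0007 -0.0021] deg 0.2 minrows 1 | shift cm new frame [ 8.72 -0.06  0.04]  old frame [ 8.72 -0.08  0.03] rows 3
((318.5422668457031, 123.2042236328125), 35.2344970703125) [ 0.59481808 -0.22371665  0.043     ] [ 0.59514923 -0.2236508   0.033     ]
((320.1662902832031, 239.66928100585938), 43.08835983276367) [ 0.51509771 -0.22952938  0.043     ] [ 0.51252073 -0.22967557  0.033     ]
((321.4728088378906, 334.6927795410156), 30.563112258911133) [ 0.44084767 -0.23492916  0.043     ] [ 0.43556212 -0.23527233  0.033     ]
```

View pics/w2.png

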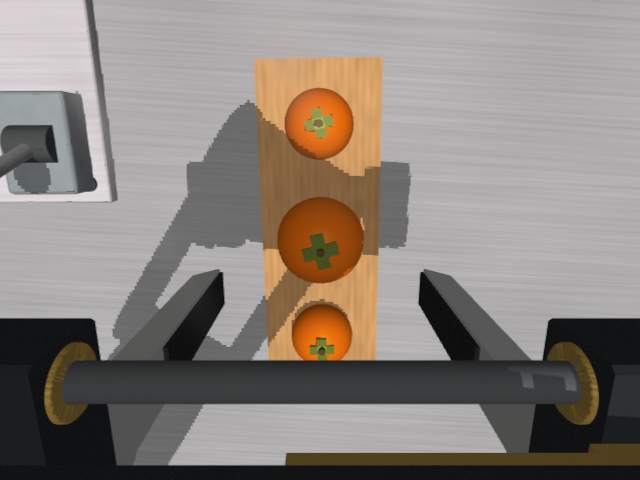

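The wrist picture shows the large fruit centred between the jaws at (320,240), with the smalls at (319,123) and (321,335). Descending and gripping.

Call:
step_arm(motion="100 2.2 0 0 0 0 0; 100 2.2 0 0 0 0 0; 100 2.2 0 0 0 0 0; 100 1.1 0 -0.05 0 0 0; 100 1 0 -0.05 0 0 0; 100 0 0 0 0 0 0; 100 0 0 0 0 0 0; 0 0 0 0 0 0 0; 0 0 0 0 0 0 0; 0 0 0 0 0 0 0; 0 0 0 0 0 0 0; 0 0 0 0 0 0 0; 0 0 0 0 0 0 0; 0 0 0 0 0 0 0; 0 0 0 0 0 0 0")

```text
time: 4.67
tool_pos: [0.5165, -0.2297, 0.0451]
ee_rot: [0.392, 1.569, -1.117]
wrist_force: [-0.3, -1.8, 0.4]
width: 0.0575
```

```bash
python3 - <<'E'
from h import *
from bench import snapshot
print(cur()[2]['width']);cv2.imwrite("pics/w3.png",snapshot("wrist")[:,:,::-1]);print(cur()[2]['width'],cur()[2]['wrist_force'])
E
```

```text
0.05753469435863541
0.05773449394157438 [-0.56831014 -1.88747732  0.67054752]
```

View pics/w3.png

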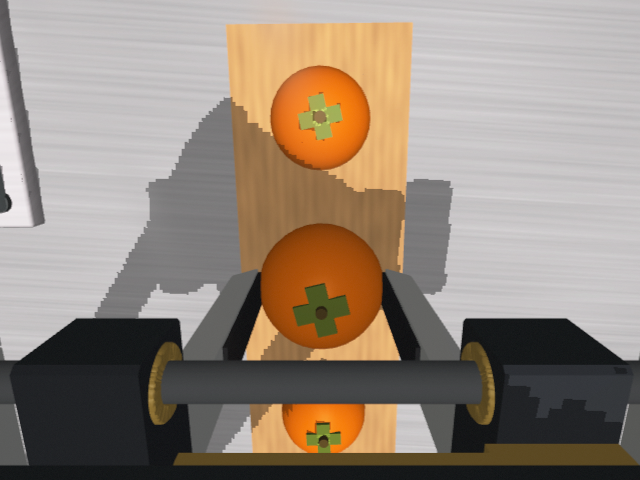

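Call:
step_arm(motion="0 -1 0 0 0 0 0; 0 -2 0 0 0 0 0; 0 -2.5 0 0 0 0 0; 0 -2.5 0 0 0 0 0; 0 -2.5 0 0 0 0 0; 0 -2.5 0 0 0 0 0; 0 -2.5 0 0 0 0 0; 0 -2.5 0 0 0 0 0; 0 -2 0 0 0 0 0; 0 0 0 0 0 0 0; 0 0 0 0 0 0 0")

```text
time: 5.63
tool_pos: [0.5167, -0.2289, 0.2459]
ee_rot: [1.211, 1.569, -0.299]
wrist_force: [-0.1, -0.0, -1.6]
width: 0.0578
```

```bash
python3 - <<'E'
from h import *
from bench import snapshot,camera_params
P,R,o=cur();print(P,o['width'],o['wrist_force'])
p=camera_params("wrist");im=snapshot("wrist")[:,:,::-1];cv2.imwrite("pics/w4.png",im)
m=cv2.inRange(cv2.cvtColor(im,cv2.COLOR_BGR2HSV),(3,190,60),(14,255,255))
k,l,st,cc=cv2.connectedComponentsWithStats(m)
for i in range(1,k):
    if st[i,4]>2000: 
        r=cv2.minEnclosingCircle(np.argwhere(l==i)[:,::-1].astype(np.float32));print(r)
        c,d=ray(p,*r[0]);print('fruit-TCP in tool at tool-x offsets',[(R.T@(c+d*s-P)).round(4) for s in(.190,.195,.2,.205)], 'range from radius',.031/np.sin(np.arctan(r[1]/p['fx'])))
Rd=Rtool([0,0,-1],-Y)
plan(seat+.09*Wv+.003*U+[.001,0,.002],Rd)
E
```

```text
[ 0.51666943 -0.2288614   0.24586158] 0.05778953728218555 [-0.11365345 -0.04719745 -1.64105052]
((321.1422424316406, 285.4307556152344), 62.383026123046875)
fruit-TCP in tool at tool-x offsets [array([-0.0066,  0.0016, -0.0006]), array([-0.0019, -0.0002, -0.0006]), array([ 0.0028, -0.002 , -0.0006]), array([ 0.0074, -0.0038, -0.0006])] range from radius 0.199677779557222
 rotvec(tool) [-0.0004 -0.0011  0.001 ] deg 0.1 minrows 1 | shift cm new frame [  9.33  19.19 -31.97]  old frame [  9.35  19.19 -31.97] rows 10
```

View pics/w4.png

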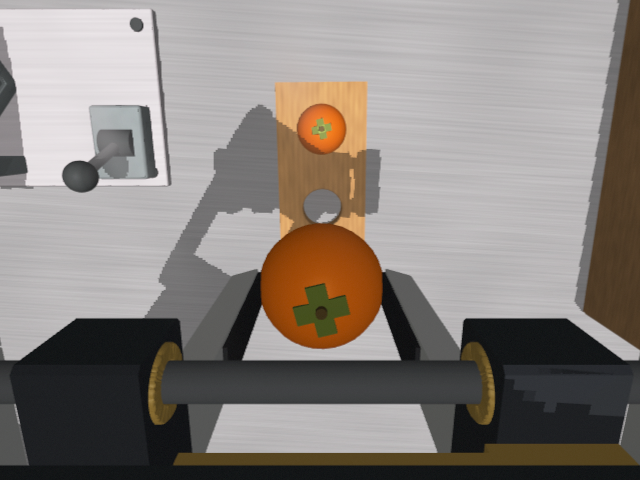

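The fruit is held at image centre (321,285), radius 62 px, and its tray pocket is empty. Moving to the far side of the mouth.

Call:
step_arm(motion="0 0 1.37 -2.28 0 0 0; 0 0 1.37 -2.28 0 0 0; 0 0 1.37 -2.28 0 0 0; 0 0 1.37 -2.28 0 0 0; 0 0 1.37 -2.28 0 0 0; 0 0 1.37 -2.28 0 0 0; 0 0 1.37 -2.28 0 0 0; 0 0 1.37 -2.28 0 0 0; 0 0 1.37 -2.28 0 0 0; 0 0 1.37 -2.28 0 0 0; 0 0 1.37 -2.28 0 0 0; 0 0 1.37 -2.28 0 0 0; 0 0 1.37 -2.28 0 0 0; 0 0 1.37 -2.28 0 0 0; 0 0 0 0 0 0 0; 0 0 0 0 0 0 0; 0 0 0 0 0 0 0")

```text
time: 7.1
tool_pos: [0.6873, 0.1009, 0.2423]
ee_rot: [-1.417, 1.566, -2.926]
wrist_force: [-1.2, -0.4, -0.7]
width: 0.0572
```

```bash
python3 - <<'E'
from h import *
from bench import snapshot,camera_params
for n in("scene","top","wrist"):
    im=snapshot(n)[:,:,::-1];cv2.imwrite(f"pics/{n}5.png",im)
Rd=Rtool([0,0,-1],-Y)
off=Rd@[-.0025,.0018,.0006]
plan(seat+.09*Wv+.003*U+off,Rd); plan(seat+.06*Wv+.003*U+off,Rd); 
print('W in tool',Rd.T@Wv,'U',Rd.T@U)
im=cv2.imread('pics/scene5.png');cv2.imwrite("pics/s5c.png",cv2.resize(im[120:340,250:430],None,fx=2.7,fy=2.7,interpolation=cv2.INTER_CUBIC))
E
```

```text
rotvec(tool) [-0.0023  0.0003  0.0008] deg 0.1 minrows 1 | shift cm new frame [ 9.34  0.09 -0.19]  old frame [ 9.34  0.1  -0.19] rows 3
 rotvec(tool) [-0.0023  0.0003  0.0008] deg 0.1 minrows 1 | shift cm new frame [11.39 -2.1  -0.19]  old frame [11.39 -2.09 -0.19] rows 3
W in tool [-6.82000000e-01  7.32000000e-01 -4.06779123e-18] U [-7.32000000e-01 -6.82000000e-01  1.92597099e-18]
```

View pics/s5c.png

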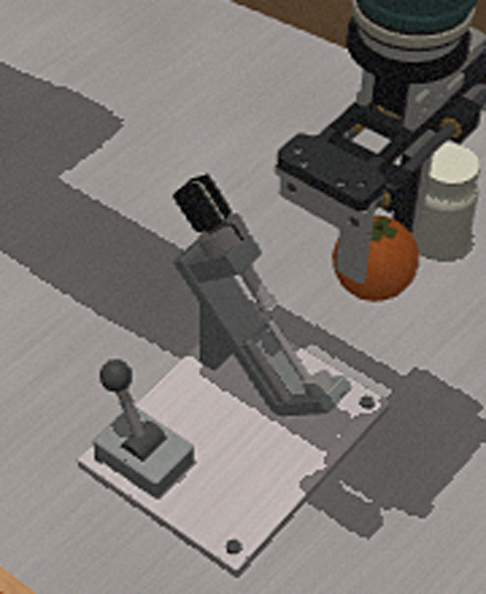

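View pics/wrist5.png

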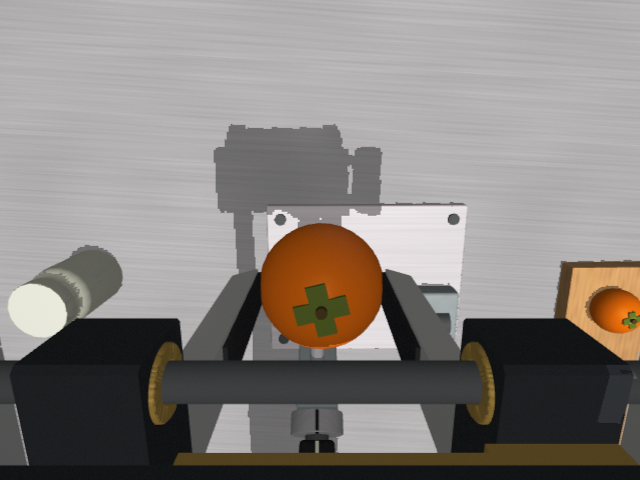

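```bash
python3 - <<'E'
from h import *
from bench import camera_params
p=camera_params("wrist")
print('ringtop',proj(p,seat+.122*U),'arm',proj(p,seat+.104*U),'spindle end',proj(p,seat+.043*U))
for g in((65,55),(65,-160)):print(g,proj(p,Wd([g[0]/1e3,g[1]/1e3,.012])))
im=cv2.imread('pics/wrist5.png')[400:460,270:370];cv2.imwrite('pics/r5.png',cv2.resize(im,None,fx=6,fy=6))
im=cv2.imread('pics/wrist5.png')
for r in (212,240):
  row=cv2.cvtColor(im,cv2.COLOR_BGR2GRAY)[r].astype(int); print(r,'left',row[260:275],'right',row[455:475])
E
```

```text
ringtop [318.87223825 434.4447948 ] arm [318.8919479 408.7748695] spindle end [318.95037646 332.67729108]
(65, 55) [267.15445532 204.44546872]
(65, -160) [470.00023188 204.02851607]
212 left [120 119 120 146 175 174 155 128 140 139 140 140 188 232 231] right [224 227 226 226 226 226 225 225 225 225 225 208 180 182 181 181 182 182
 181 180]
240 left [175 173 174 176 176 176 176 179 206 228 229 228 229 229 229] right [225 225 224 225 225 224 225 225 218 194 182 181 180 179 178 178 178 177
 177 177]
```

View pics/r5.png

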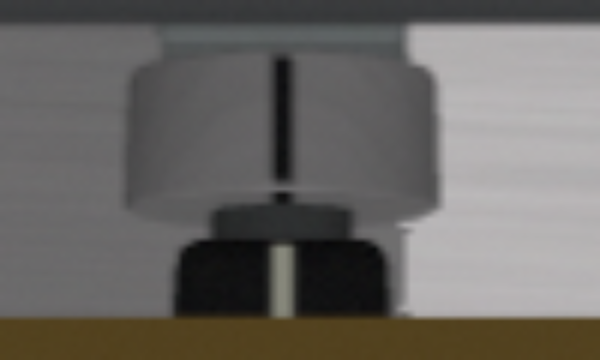

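Call:
step_arm(motion="0 2 0 -0.1 0 0 0; 0 2 0 -0.1 0 0 0; 0 2 0 -0.1 0 0 0; 0 2 0.1 0 0 0 0; 0 1.3 0 0 0 0 0; 0 0.7 -0.73 0 0 0 0; 0 0.7 -0.73 0 0 0 0; 0 0.65 -0.7 0 0 0 0; 0 0 0 0 0 0 0; 0 0 0 0 0 0 0; 0 0 0 0 0 0 0")

```text
time: 8.17
tool_pos: [0.6681, 0.1026, 0.1323]
ee_rot: [1.518, 1.569, 0.008]
wrist_force: [1.1, 0.4, -1.1]
width: 0.0575
```

```bash
sed -i 's/T=np.array(\[.623,.0985,0\])/T=np.array([.623,.0997,0])/' h.py; python3 - <<'E'
from h import *
from bench import snapshot,camera_params
for n in("scene","wrist"):
    im=snapshot(n)[:,:,::-1];cv2.imwrite(f"pics/{n}6.png",im)
Rd=Rtool([0,0,-1],-Y)
off=Rd@[-.0025,.0018,.0006]
P,R,o=cur();f=P-off-seat;print('fruit rel seat W,U,Y mm',[round(1000*f@v,1) for v in(Wv,U,Y)],o['wrist_force'],o['width'])
plan(seat+.002*U+off,Rd)
im=cv2.imread('pics/scene6.png');cv2.imwrite("pics/s6c.png",cv2.resize(im[150:300,290:420],None,fx=4,fy=4,interpolation=cv2.INTER_CUBIC))
E
```

```text
fruit rel seat W,U,Y mm [np.float64(62.5), np.float64(3.1), np.float64(0.9)] [ 0.81469527  0.79454228 -0.65510315] 0.057521488602417556
 rotvec(tool) [-0.0011  0.0001 -0.002 ] deg 0.1 minrows 1 | shift cm new frame [ 4.34 -4.49  0.09]  old frame [ 4.33 -4.5   0.1 ] rows 2
```

View pics/s6c.png

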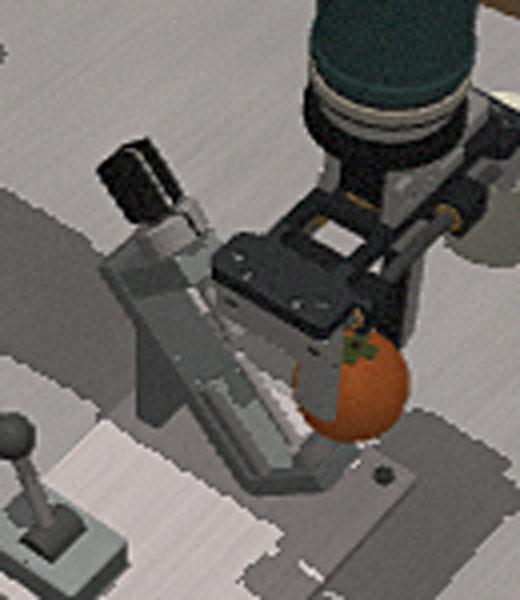

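View pics/wrist6.png

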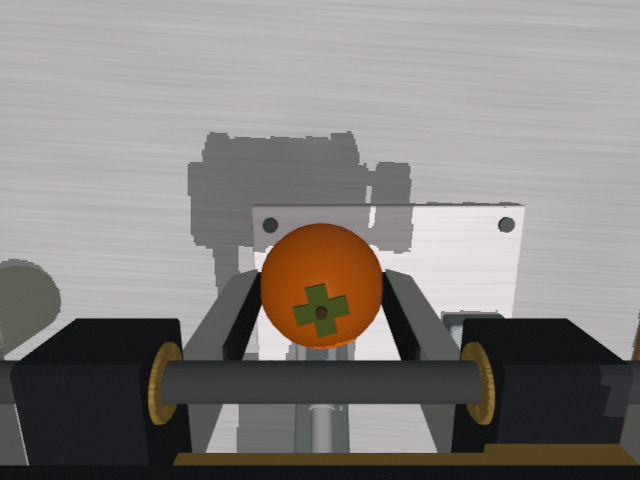

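In the wrist view the rods (cols 301 and 342) and the spindle (321) are centred on the fruit (321), so there's no sideways correction to make. Going in along -W.

Call:
step_arm(motion="0 0.68 -0.73 0 0 0 0; 0 0.68 -0.73 0 0 0 0; 0 0.68 -0.73 0 0 0 0; 0 0.68 -0.73 0 0 0 0; 0 0.5 -0.5 0 0 0 0; 0 0.27 -0.29 0 0 0 0; 0 0 0 0 0 0 0; 0 0 0 0 0 0 0; 0 0 0 0 0 0 0")

```text
time: 9.02
tool_pos: [0.6312, 0.1008, 0.097]
ee_rot: [1.523, 1.569, 0.014]
wrist_force: [1.2, 0.3, -1.0]
width: 0.0578
```

```bash
cat > st.py <<'E'
from h import *
from bench import snapshot,camera_params
import sys
Rd=Rtool([0,0,-1],-Y);off=Rd@[-.0025,.0018,.0006]
P,R,o=cur();f=P-off-seat;F=o['wrist_force'];print('fruit rel seat W,U,Y mm',[round(1000*f@v,1) for v in(Wv,U,Y)],'F W,U,Y',[round(F@v,2) for v in(Wv,U,Y)],o['width'],o['time'],'tq',o['wrist_torque'].round(3))
n=sys.argv[1]
im=snapshot("scene")[:,:,::-1];cv2.imwrite(f"pics/s{n}.png",cv2.resize(im[150:300,290:420],None,fx=4,fy=4,interpolation=cv2.INTER_CUBIC))
cv2.imwrite(f"pics/w{n}.png",snapshot("wrist")[:,:,::-1])
E
python3 st.py 7
```

```text
fruit rel seat W,U,Y mm [np.float64(11.2), np.float64(2.6), np.float64(1.2)] F W,U,Y [np.float64(0.24), np.float64(-1.55), np.float64(0.27)] 0.0577501561431485 9.0167 tq [-0.01  -0.001 -0.   ]
```

View pics/s7.png

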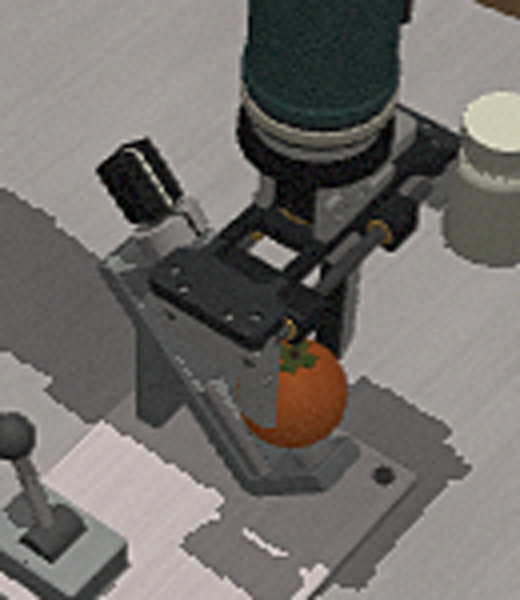

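View pics/w7.png

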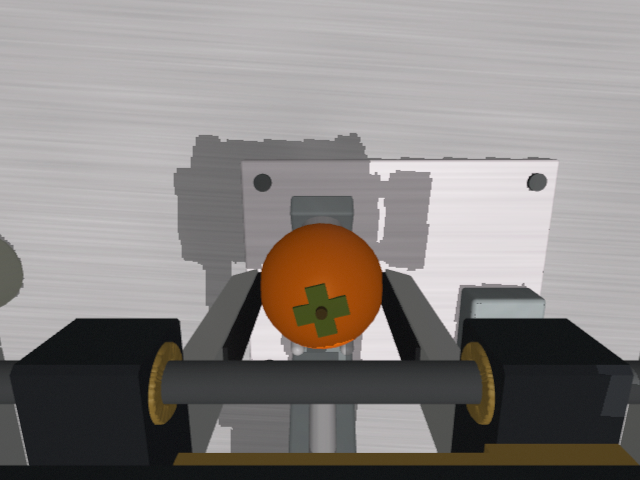

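Call:
step_arm(motion="0 0.137 -0.146 0 0 0 0; 0 0.137 -0.146 0 0 0 0; 0 0.137 -0.146 0 0 0 0; 0 0.07 -0.073 0 0 0 0; 0 0 0 0 0 0 0; 0 0 0 0 0 0 0")

```text
time: 9.62
tool_pos: [0.6252, 0.1004, 0.0914]
ee_rot: [-0.968, 1.571, -2.478]
wrist_force: [-0.8, 0.3, -1.3]
width: 0.0575
```

Call:
step_arm(motion="0 0.07 -0.073 0 0 0 0; 0 0 0 0 0 0 0; 0 0 0 0 0 0 0")

```text
time: 9.87
tool_pos: [0.6246, 0.1004, 0.0908]
ee_rot: [0.023, 1.571, -1.486]
wrist_force: [0.4, -0.1, -1.4]
width: 0.0576
```

Call:
step_arm(motion="0 0.07 -0.073 0 0 0 0; 0 0 0 0 0 0 0; 0 0 0 0 0 0 0")

```text
time: 10.12
tool_pos: [0.6238, 0.1004, 0.0901]
ee_rot: [-0.787, 1.571, -2.297]
wrist_force: [0.1, -0.3, -0.8]
width: 0.0579
```

```bash
python3 st.py 8
```

```text
fruit rel seat W,U,Y mm [np.float64(1.1), np.float64(2.6), np.float64(1.2)] F W,U,Y [np.float64(-0.42), np.float64(-0.65), np.float64(-0.27)] 0.057872737119682105 10.1167 tq [0.032 0.002 0.018]
```

No contact yet at W ≈ 1.1 mm. Continuing in 1 mm steps, checking force.

Call:
step_arm(motion="0 0.07 -0.073 0 0 0 0; 0 0 0 0 0 0 0; 0 0 0 0 0 0 0")

```text
time: 10.47
tool_pos: [0.623, 0.1003, 0.0894]
ee_rot: [-0.998, 1.571, -2.507]
wrist_force: [0.4, 0.3, -0.6]
width: 0.0574
```

Call:
step_arm(motion="0 0.07 -0.073 0 0 0 0; 0 0 0 0 0 0 0; 0 0 0 0 0 0 0")

```text
time: 10.72
tool_pos: [0.6223, 0.1002, 0.0887]
ee_rot: [-0.698, 1.571, -2.208]
wrist_force: [-0.3, 0.5, -1.6]
width: 0.0578
```

```bash
python3 st.py 9
```

```text
fruit rel seat W,U,Y mm [np.float64(-1.0), np.float64(2.5), np.float64(1.2)] F W,U,Y [np.float64(-1.29), np.float64(-0.94), np.float64(0.55)] 0.05778421337928547 10.7167 tq [ 0.031  0.037 -0.028]
```

View pics/s9.png

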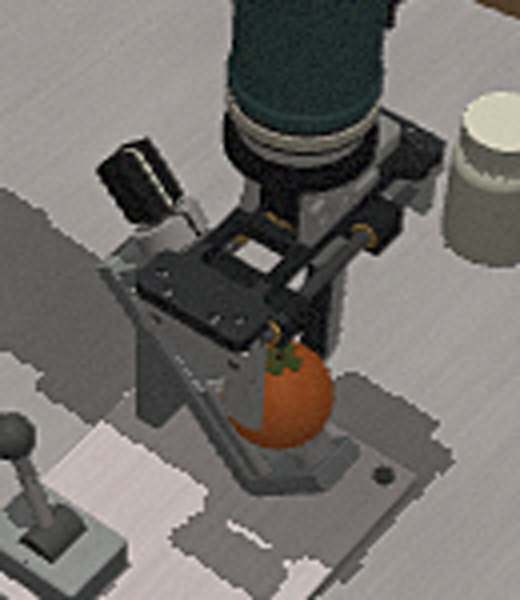

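View pics/w9.png

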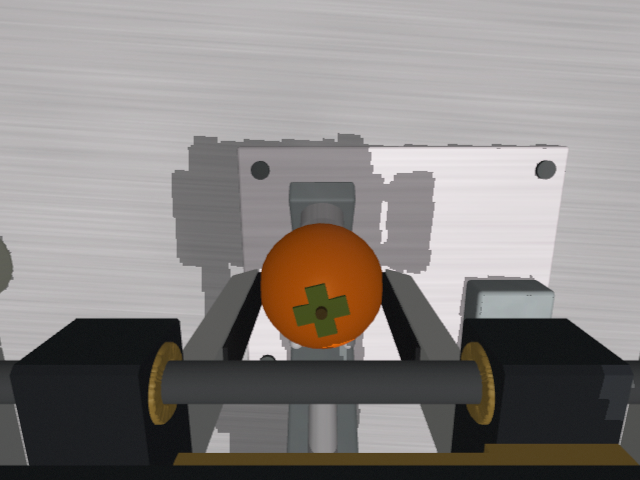

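Call:
step_arm(motion="0 0.07 -0.073 0 0 0 0; 0 0 0 0 0 0 0; 0 0 0 0 0 0 0")

```text
time: 11.07
tool_pos: [0.6222, 0.1002, 0.0885]
ee_rot: [1.53, 1.569, 0.021]
wrist_force: [1.1, -0.4, -0.2]
width: 0.0573
```

Call:
step_arm(motion="0 0.07 -0.073 0 0 0 0; 0 0 0 0 0 0 0; 0 0 0 0 0 0 0")

```text
time: 11.32
tool_pos: [0.622, 0.1002, 0.0884]
ee_rot: [1.562, 1.568, 0.053]
wrist_force: [3.7, -0.9, 1.8]
width: 0.0575
```

```bash
python3 st.py 10
```

```text
fruit rel seat W,U,Y mm [np.float64(-1.4), np.float64(2.5), np.float64(1.2)] F W,U,Y [np.float64(3.9), np.float64(-1.18), np.float64(-1.16)] 0.057490384677649824 11.3167 tq [ 0.068 -0.567 -0.062]
```

Rods touched at about W = -1.3 mm (4 N). Backing off slightly, then lowering along -U onto the anvil.

Call:
step_arm(motion="0 -0.1 0.1 0 0 0 0; 0 0.073 0.068 0 0 0 0; 0 0.073 0.068 0 0 0 0; 0 0 0 0 0 0 0; 0 0 0 0 0 0 0; 0 0 0 0 0 0 0")

```text
time: 11.92
tool_pos: [0.6234, 0.1001, 0.0871]
ee_rot: [0.683, 1.57, -0.827]
wrist_force: [2.2, -1.1, 3.2]
width: 0.0574
```

```bash
python3 st.py 11
```

```text
fruit rel seat W,U,Y mm [np.float64(-1.3), np.float64(0.6), np.float64(1.0)] F W,U,Y [np.float64(3.78), np.float64(0.88), np.float64(-1.24)] 0.0573906205286494 11.9167 tq [-0.132 -0.338 -0.011]
```

Call:
step_arm(motion="0 0.073 0.068 0 0 0 0; 0 0 0 0 0 0 0; 0 0 0 0 0 0 0")

```text
time: 12.27
tool_pos: [0.6237, 0.1002, 0.0868]
ee_rot: [-0.715, 1.57, -2.224]
wrist_force: [1.1, -0.4, 5.4]
width: 0.0583
```

```bash
python3 st.py 12
```

```text
fruit rel seat W,U,Y mm [np.float64(-1.2), np.float64(0.2), np.float64(1.0)] F W,U,Y [np.float64(4.52), np.float64(3.23), np.float64(-0.52)] 0.0583260446046187 12.2667 tq [-0.146  0.008  0.044]
```

Call:
step_arm(motion="63 0 0 0 0 0 0; 65 0 0 0 0 0 0; 67 0 0 0 0 0 0; 70 0 0 0 0 0 0; 75 0 0 0 0 0 0; 85 0 0 0 0 0 0; 100 0 0 0 0 0 0; 100 0 0 0 0 0 0; 100 0 0 0 0 0 0; 100 0 0 0 0 0 0; 100 0 0 0 0 0 0")

```text
time: 13.28
tool_pos: [0.624, 0.1004, 0.0862]
ee_rot: [0.861, 1.571, -0.648]
wrist_force: [-0.2, -0.7, -0.5]
width: 0.0943
```

```bash
python3 st.py 13
```

```text
fruit rel seat W,U,Y mm [np.float64(-1.4), np.float64(-0.4), np.float64(1.2)] F W,U,Y [np.float64(-0.52), np.float64(-0.25), np.float64(-0.7)] 0.0942934089906442 13.2833 tq [ 0.016  0.023 -0.039]
```

View pics/w13.png

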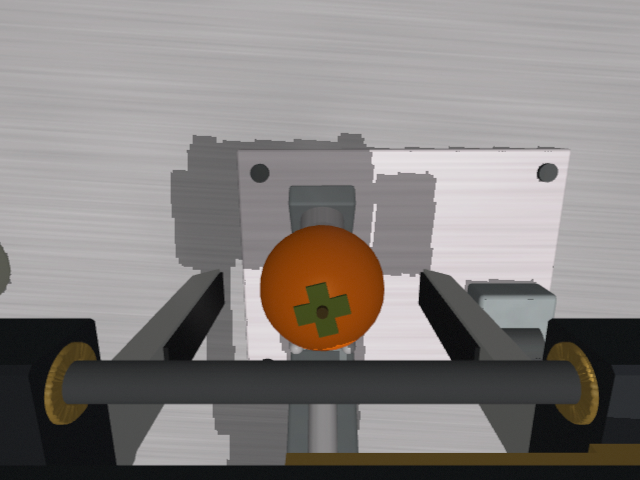

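View pics/s13.png

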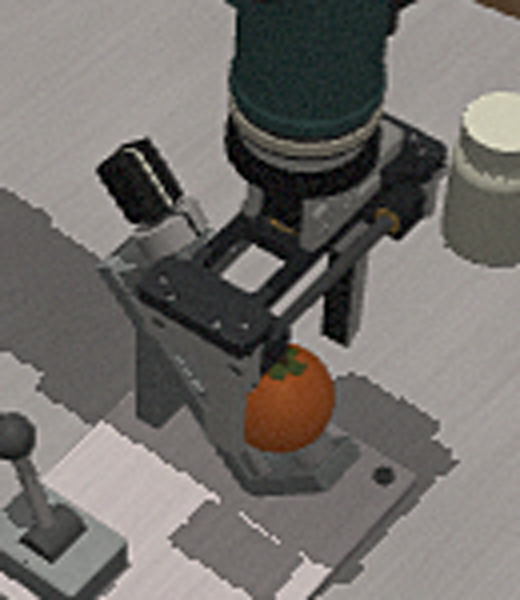

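The fruit sits in the cradle, released, at (322,287) in the wrist view. No lateral force remains and the spindle stands clear above it. Retreating straight up and spinning the wrist -π, for maximum travel on the knob.

Call:
step_arm(motion="100 -1 0 0 0 0 0; 100 -2.5 0 0 0 0 0; 100 -3 0 0 0 0 0; 100 -3 0 0 0 0 0; 100 -3 0 0 0 0 0; 100 -1 0 0 -0.12 0 0; 100 -1 0 0 -0.12 0 0; 100 -1 0 0 -0.12 0 0; 100 -1 0 0 -0.12 0 0; 100 -1 0 0 -0.12 0 0; 100 -1 0 0 -0.12 0 0; 100 -1 0 0 -0.12 0 0; 100 -1 0 0 -0.12 0 0; 100 0 0 0 -0.12 0 0; 100 0 0 0 -0.12 0 0; 100 0 0 0 -0.12 0 0; 100 0 0 0 -0.12 0 0; 100 0 0 0 -0.12 0 0; 100 0 0 0 -0.12 0 0; 100 0 0 0 -0.12 0 0")

```text
time: 15.05
tool_pos: [0.6239, 0.1004, 0.2922]
ee_rot: [-0.307, 1.57, -0.011]
wrist_force: [0.3, 0.0, 0.4]
width: 0.0942
```

Call:
step_arm(motion="100 0 0 0 -0.12 0 0; 100 0 0 0 -0.12 0 0; 100 0 0 0 -0.12 0 0; 100 0 0 0 -0.12 0 0; 100 0 0 0 -0.12 0 0; 100 0 0 0 -0.12 0 0; 100 0 0 0 -0.12 0 0; 100 0 0 0 -0.12 0 0; 100 0 0 0 -0.12 0 0; 100 0 0 0 -0.12 0 0; 100 0 0 0 -0.12 0 0; 100 0 0 0 0 0 0; 100 0 0 0 0 0 0")

```text
time: 16.13
tool_pos: [0.624, 0.1004, 0.2919]
ee_rot: [-1.624, 1.57, -0.017]
wrist_force: [-0.6, 0.6, -0.0]
width: 0.0937
```

```bash
sed -i 's/T=np.array(\[.623,.0997,0\])/T=np.array([.6222,.1005,0])/' h.py; python3 - <<'E'
from h import *
from bench import snapshot,camera_params
Rk=Rtool(-U,Y)
P,R,o=cur();print(o['joint_positions'].round(3),P)
plan(seat+.27*U,Rk)
p=camera_params("wrist");cv2.imwrite("pics/w14.png",snapshot("wrist")[:,:,::-1])
for a in(.122,.126,.164):print(a,proj(p,seat+a*U))
E
```

```text
[ 0.07   0.278  0.968 -0.     1.894 -1.538] [0.62397517 0.10036786 0.29191104]
 rotvec(tool) [-0.0241 -0.0096 -0.7491] deg 42.9 minrows 7 | shift cm new frame [-11.99  14.23   0.02]  old frame [ 0.91 18.59 -0.45] rows 5
0.122 [317.72595566 116.40474093]
0.126 [317.58608324 112.24481989]
0.164 [316.06319815  66.95296237]
```

View pics/w14.png

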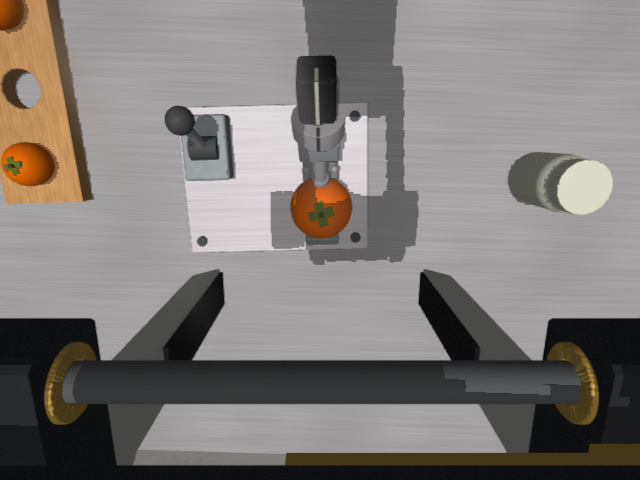

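Call:
step_arm(motion="100 0 0 0 0 0 -0.107; 100 0 0 0 0 0 -0.107; 100 0 0 0 0 0 -0.107; 100 0 0 0 0 0 -0.107; 100 0 0 0 0 0 -0.107; 100 0 0 0 0 0 -0.107; 100 0 0 0 0 0 -0.107; 100 -3 0 0 0 0 0; 100 -3 0 0 0 0 0; 100 -3 0 0 0 0 0; 100 -3 0 0 0 0 0; 100 0 2.85 0 0 0 0; 100 0 2.85 0 0 0 0; 100 0 2.85 0 0 0 0; 100 0 2.85 0 0 0 0; 100 0 2.85 0 0 0 0; 100 0 0 0 0 0 0; 100 0 0 0 0 0 0; 100 0 0 0 0 0 0")

```text
time: 17.77
tool_pos: [0.439, 0.0931, 0.2844]
ee_rot: [-1.57, 0.818, 0.04]
wrist_force: [-0.2, 0.5, 0.5]
width: 0.094
```

```bash
python3 - <<'E'
from h import *
from bench import snapshot,camera_params
import pickle
Rk=Rtool(-U,Y)
P,R,o=cur();print(o['joint_positions'].round(3),P)
plan(seat+.27*U,Rk)
p=camera_params("wrist");pickle.dump(p,open('w15.pkl','wb'));cv2.imwrite("pics/w15.png",snapshot("wrist")[:,:,::-1])
for a in(.122,.126,.164):print(a,proj(p,seat+a*U))
im=snapshot("top")[:,:,::-1];cv2.imwrite("pics/t15.png",cv2.resize(im[160:290,240:370],None,fx=4.5,fy=4.5,interpolation=cv2.INTER_CUBIC))
E
```

```text
[ 0.133 -0.736  1.992 -0.07   1.136 -1.472] [0.43895523 0.09305645 0.28443443]
 rotvec(tool) [-0.0174 -0.0151  0.0028] deg 1.3 minrows 1 | shift cm new frame [ 0.08  0.18 -0.39]  old frame [ 0.08  0.17 -0.39] rows 1
0.122 [318.21313317 220.16707751]
0.126 [318.1069846  221.14276341]
0.164 [316.96133559 231.67322573]
```

View pics/w15.png

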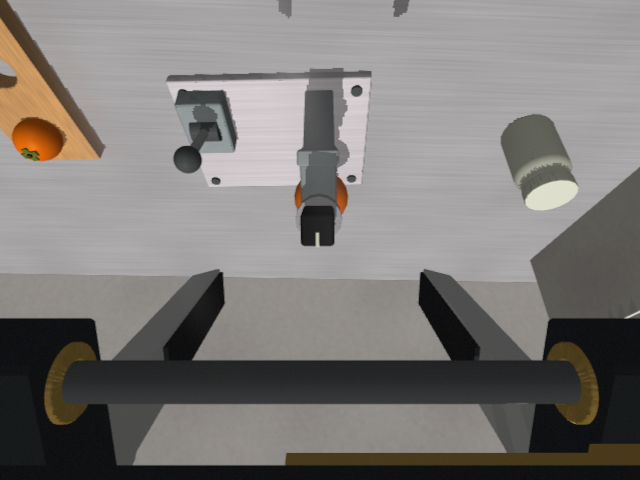

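View pics/t15.png

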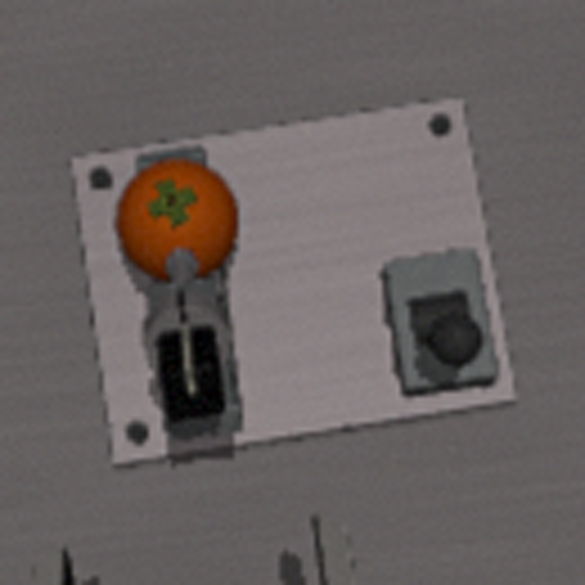

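```bash
python3 - <<'E'
from h import *
import pickle
p=pickle.load(open('w15.pkl','rb'));P,R,o=cur()
print('tool axis pts',proj(p,P+R[:,0]*.106),proj(p,P+R[:,0]*.12))
im=cv2.imread('pics/w15.png')[190:260,285:355];cv2.imwrite('pics/k15.png',cv2.resize(im,None,fx=8,fy=8,interpolation=cv2.INTER_CUBIC))
E
```

```text
tool axis pts [319.93715823 235.09117583] [319.99012298 230.81484997]
```

View pics/k15.png

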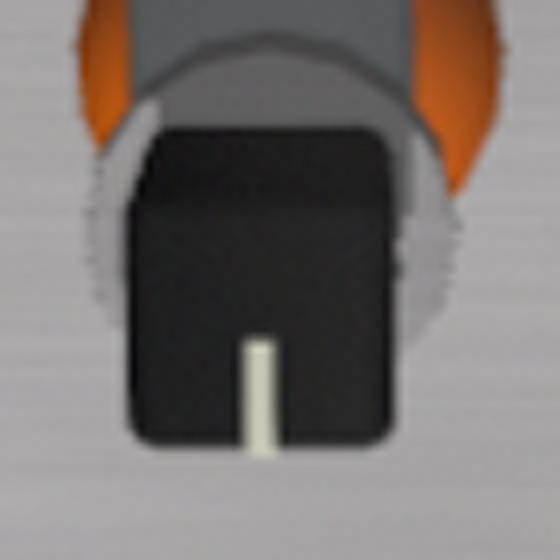

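The end face centre is at (317.6,230.2), its flats parallel to the image axes, and the tool axis falls at (319.9,235.1). I'll correct tilt and offset, then approach.

Call:
step_arm(motion="100 1 0.1 -0.13 0 -0.015 0.003; 100 2 0.1 -0.13 0 0 0; 100 2 0.1 -0.13 0 0 0; 100 2 0 0 0 0 0; 100 0 0 0 0 0 0; 100 0 0 0 0 0 0; 100 0 0 0 0 0 0")

```text
time: 18.45
tool_pos: [0.4842, 0.0918, 0.2303]
ee_rot: [-1.555, 0.823, 0.062]
wrist_force: [-0.1, 1.5, 0.3]
width: 0.0944
```

```bash
python3 - <<'E'
from h import *
from bench import snapshot,camera_params
Rk=Rtool(-U,Y)
P,R,o=cur();print(o['joint_positions'].round(3),P)
plan(seat+.152*U,Rk)
p=camera_params("wrist");im=snapshot("wrist")[:,:,::-1];cv2.imwrite("pics/w16.png",im)
u=(P-seat)@U;print('U',u,'model end',proj(p,seat+.164*U),'tool axis at end',proj(p,P+R[:,0]*(u-.164)))
cv2.imwrite('pics/k16.png',cv2.resize(im[200:320,260:380],None,fx=5,fy=5,interpolation=cv2.INTER_CUBIC))
E
```

```text
[ 0.083 -0.621  2.044 -0.017  0.971 -1.529] [0.4842484  0.09178374 0.23034723]
 rotvec(tool) [-0.0166 -0.0003 -0.0022] deg 1.0 minrows 1 | shift cm new frame [ 4.85 -0.21  0.02]  old frame [ 4.85 -0.22  0.02] rows 2
U 0.20066471084989662 model end [320.07868654 266.60092254] tool axis at end [319.74275356 263.02527326]
```

View pics/k16.png

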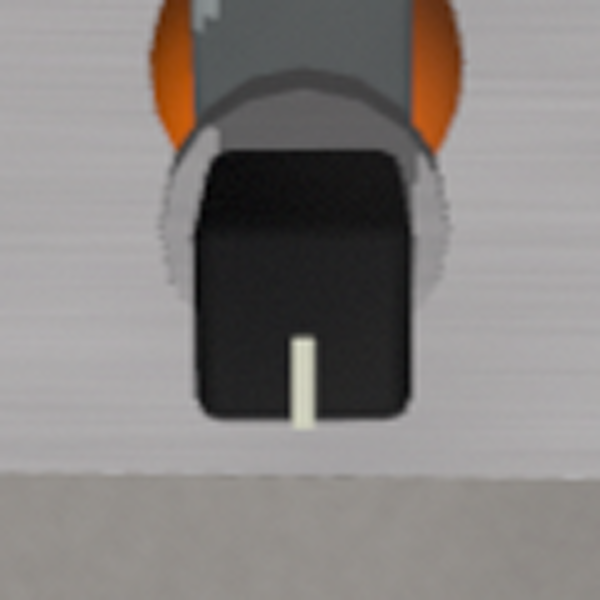

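Aligned: end face centre is about (320.4,263.5), against the tool axis at (319.7,263). Advancing and closing on the knob.

Call:
step_arm(motion="100 1.5 0 0 0 0 0; 100 1.5 -0.05 0 0 0 0; 100 1.2 0 0 0 0 0; 100 0.6 0 0 0 0 0; 100 0 0 0 0 0 0; 100 0 0 0 0 0 0; 60 0 0 0 0 0 0; 40 0 0 0 0 0 0; 30 0 0 0 0 0 0; 10 0 0 0 0 0 0; 0 0 0 0 0 0 0; 0 0 0 0 0 0 0; 0 0 0 0 0 0 0; 0 0 0 0 0 0 0; 0 0 0 0 0 0 0; 0 0 0 0 0 0 0; 0 0 0 0 0 0 0")

```text
time: 19.92
tool_pos: [0.5164, 0.0935, 0.1937]
ee_rot: [-1.556, 0.825, 0.061]
wrist_force: [-0.2, -1.0, 1.5]
width: 0.0255
```

```bash
cat > kt.py <<'E'
from h import *
Rk=Rtool(-U,Y)
P,R,o=cur();x=R[:,0]
Rr=Ro.from_matrix(R.T@Rk).as_rotvec()
F=o['wrist_force'];print('t',round(o['time'],2),'U mm',((P-seat)@U*1000).round(1),'WY mm',((P-seat)@Wv*1000).round(2),((P-seat)@Y*1000).round(2),'roll from start',(-Rr).round(3),'F tool',(R.T@F).round(2),'T tool',(R.T@o['wrist_torque']).round(3),'w',o['width'].round(4),'q6',o['joint_positions'][5].round(3),'tau6',o['joint_torque'][5].round(3))
E
python3 kt.py
```

```text
Traceback (most recent call last):
  File "kt.py", line 5, in <module>
    F=o['wrist_force'];print('t',round(o['time'],2),'U mm',((P-seat)@U*1000).round(1),'WY mm',((P-seat)@Wv*1000).round(2),((P-seat)@Y*1000).round(2),'roll from start',(-Rr).round(3),'F tool',(R.T@F).round(2),'T tool',(R.T@o['wrist_torque']).round(3),'w',o['width'].round(4),'q6',o['joint_positions'][5].round(3),'tau6',o['joint_torque'][5].round(3))
                                                                                                                                                                                                                                                              ^^^^^^^^^^^^^^^^
AttributeError: 'float' object has no attribute 'round'
```

```bash
sed -i "s/o\['width'\].round(4)/round(o['width'],4)/" kt.py; python3 kt.py
```

```text
t 19.92 U mm 151.9 WY mm -3.53 -0.43 roll from start [0.016 0.001 0.004] F tool [-1.31 -0.83 -0.94] T tool [0.005 0.12  0.306] w 0.0255 q6 -1.53 tau6 -0.003
```

The knob is gripped (25.5 mm) with small forces. Turning clockwise, which is + about tool x.

Call:
step_arm(motion="0 0 0 0 0.05 0 0; 0 0 0 0 0.05 0 0; 0 0 0 0 0.05 0 0; 0 0 0 0 0.05 0 0; 0 0 0 0 0 0 0; 0 0 0 0 0 0 0")

```text
time: 20.42
tool_pos: [0.5164, 0.094, 0.1937]
ee_rot: [-1.355, 0.825, 0.062]
wrist_force: [-0.1, 0.9, 0.1]
width: 0.0254
```

```bash
python3 kt.py
```

```text
t 20.42 U mm 151.9 WY mm -3.45 0.11 roll from start [0.215 0.    0.004] F tool [-0.16  0.16  0.91] T tool [ 0.064 -0.27   0.219] w 0.0254 q6 -1.331 tau6 0.018
```

Call:
step_arm(motion="0 0 0 0 0.1 0 0; 0 0 0 0 0.1 0 0; 0 0 0 0 0.1 0 0; 0 0 0 0 0.1 0 0; 0 0 0 0 0.1 0 0; 0 0 0 0 0.1 0 0; 0 0 0 0 0 0 0")

```text
time: 21.0
tool_pos: [0.517, 0.0955, 0.1945]
ee_rot: [-0.747, 0.822, 0.067]
wrist_force: [2.9, 5.9, -1.1]
width: 0.0253
```

```bash
python3 kt.py
```

```text
t 21.0 U mm 151.9 WY mm -2.4 1.49 roll from start [ 0.82  -0.003  0.003] F tool [3.09 3.03 5.05] T tool [ 0.033 -1.042  0.698] w 0.0253 q6 -0.728 tau6 0.649
```

Call:
step_arm(motion="0 0 -0.03 0.08 0.1 0 0; 0 0 -0.02 0.06 0.1 0 0; 0 0 0 0.03 0.1 0 0; 0 0 0 0.02 0.1 0 0; 0 0 0 0 0.1 0 0; 0 0 0 0 0.1 0 0; 0 0 0 0 0 0 0")

```text
time: 21.58
tool_pos: [0.5183, 0.0962, 0.1957]
ee_rot: [-0.148, 0.822, 0.067]
wrist_force: [3.9, 5.0, -0.0]
width: 0.0251
```

```bash
python3 kt.py
```

```text
t 21.58 U mm 151.9 WY mm -0.57 2.19 roll from start [ 1.42  -0.002  0.003] F tool [2.94 4.18 3.75] T tool [-0.014 -0.532  0.984] w 0.0251 q6 -0.124 tau6 0.659
```

The readings fit a grip offset of about 3 mm from the knob axis, so the tool orbits. I'll rotate about the real axis by adding z shift per row, and relax the stored force.

Call:
step_arm(motion="0 0 0.03 0.055 0.1 0 0; 0 0 0.03 0.055 0.1 0 0; 0 0 0.03 0.055 0.1 0 0; 0 0 0.03 0.055 0.1 0 0; 0 0 0.03 0.055 0.1 0 0; 0 0 0 0.03 0.1 0 0; 0 0 0 0 0 0 0")

```text
time: 22.17
tool_pos: [0.5199, 0.0963, 0.1971]
ee_rot: [0.446, 0.824, 0.062]
wrist_force: [-0.2, 1.5, 0.1]
width: 0.0253
```

```bash
python3 kt.py
```

```text
t 22.17 U mm 151.9 WY mm 1.52 2.14 roll from start [2.017 0.004 0.003] F tool [-0.19  1.34 -0.66] T tool [-0.002  0.275  0.137] w 0.0253 q6 0.48 tau6 0.722
```

Call:
step_arm(motion="0 0 0 0.03 0.1 0 0; 0 0 0 0.03 0.1 0 0; 0 0 0 0.03 0.1 0 0; 0 0 0 0.03 0.1 0 0; 0 0 0 0 0 0 0; 0 0 0 0 0 0 0")

```text
time: 22.67
tool_pos: [0.5207, 0.0955, 0.1978]
ee_rot: [0.841, 0.824, 0.062]
wrist_force: [0.6, 1.1, -0.2]
width: 0.0257
```

```bash
python3 kt.py; python3 - <<'E'
from h import *
from bench import snapshot
im=snapshot("scene")[:,:,::-1];cv2.imwrite("pics/s20.png",cv2.resize(im[150:300,290:420],None,fx=4,fy=4,interpolation=cv2.INTER_CUBIC))
cv2.imwrite("pics/w20.png",snapshot("wrist")[:,:,::-1])
E
python3 kt.py
```

```text
t 22.67 U mm 151.9 WY mm 2.54 1.32 roll from start [2.412e+00 4.000e-03 2.000e-03] F tool [ 0.62  0.99 -0.55] T tool [ 0.011  0.244 -0.014] w 0.0257 q6 0.871 tau6 0.085
t 22.77 U mm 151.9 WY mm 2.47 1.32 roll from start [2.413e+00 4.000e-03 2.000e-03] F tool [ 0.2   0.62 -0.59] T tool [-0.005  0.218 -0.013] w 0.0258 q6 0.873 tau6 0.019
```

View pics/w20.png

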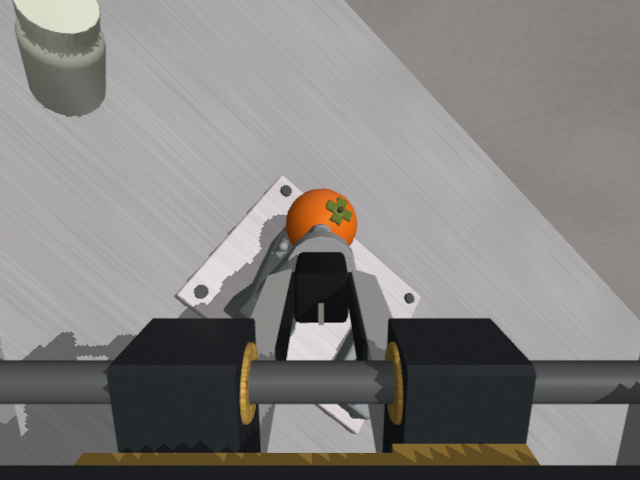

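View pics/s20.png

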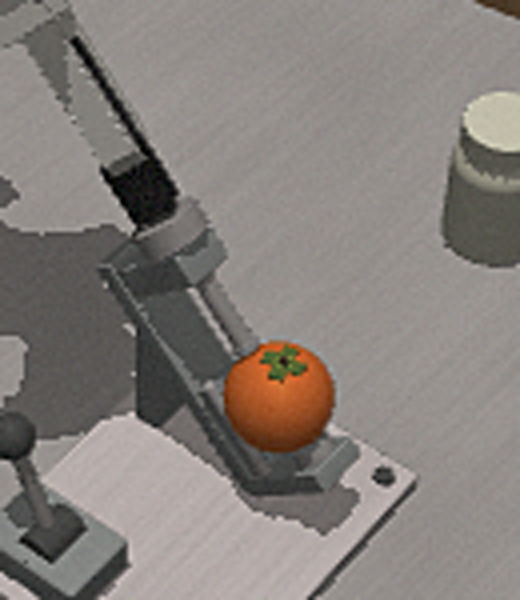

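Call:
step_arm(motion="0 0 0 0.015 0.05 0 0; 0 0 0 0.015 0.05 0 0; 0 0 0 0.015 0.05 0 0; 0 0 0 0.015 0.05 0 0; 0 0 0 0 0 0 0")

```text
time: 23.18
tool_pos: [0.5209, 0.095, 0.198]
ee_rot: [1.044, 0.824, 0.062]
wrist_force: [-0.5, 1.3, -0.2]
width: 0.0256
```

```bash
python3 kt.py
```

```text
t 23.18 U mm 151.8 WY mm 2.82 0.79 roll from start [2.615e+00 5.000e-03 1.000e-03] F tool [-0.13  0.27 -1.33] T tool [ 0.014  0.24  -0.037] w 0.0256 q6 1.072 tau6 0.343
```

Call:
step_arm(motion="0 0 0 0.015 0.05 0 0; 0 0 0 0.015 0.05 0 0; 0 0 0 0 0 0 0")

```text
time: 23.43
tool_pos: [0.5211, 0.0947, 0.1981]
ee_rot: [1.143, 0.824, 0.062]
wrist_force: [0.8, 1.6, 0.8]
width: 0.0257
```

```bash
python3 kt.py
```

```text
t 23.43 U mm 151.9 WY mm 3.0 0.46 roll from start [2.714e+00 5.000e-03 1.000e-03] F tool [ 0.02  1.78 -0.86] T tool [ 0.007  0.234 -0.003] w 0.0257 q6 1.171 tau6 0.337
```

Call:
step_arm(motion="0 0 0 0.015 0.05 0 0; 0 0 0 0.015 0.05 0 0; 0 0 0 0 0 0 0")

```text
time: 23.68
tool_pos: [0.5212, 0.0944, 0.1982]
ee_rot: [1.243, 0.824, 0.062]
wrist_force: [-1.0, 0.2, 0.5]
width: 0.0256
```

```bash
python3 kt.py
```

```text
t 23.68 U mm 151.9 WY mm 3.12 0.18 roll from start [2.814 0.005 0.   ] F tool [-1.06 -0.31 -0.38] T tool [-0.012  0.149 -0.148] w 0.0256 q6 1.269 tau6 0.369
```

Call:
step_arm(motion="0 0 0 0.015 0.05 0 0; 0 0 0 0.015 0.05 0 0")

```text
time: 23.85
tool_pos: [0.5213, 0.0941, 0.1982]
ee_rot: [1.343, 0.824, 0.061]
wrist_force: [-0.0, 0.5, -0.2]
width: 0.0253
```

```bash
python3 kt.py; python3 - <<'E'
from h import *
from bench import snapshot
im=snapshot("scene")[:,:,::-1];cv2.imwrite("pics/s21.png",cv2.resize(im[180:280,300:400],None,fx=6,fy=6,interpolation=cv2.INTER_CUBIC))
im=snapshot("wrist")[:,:,::-1];cv2.imwrite("pics/w21.png",cv2.resize(im[170:370,220:420],None,fx=3,fy=3,interpolation=cv2.INTER_CUBIC))
E
python3 kt.py
```

```text
t 23.85 U mm 151.9 WY mm 3.2 -0.13 roll from start [2.914 0.005 0.   ] F tool [ 0.18 -0.04 -0.56] T tool [-0.111  0.158 -0.153] w 0.0253 q6 1.368 tau6 -0.369
t 23.95 U mm 151.9 WY mm 3.17 -0.12 roll from start [2.913 0.006 0.   ] F tool [-0.29  1.03 -0.43] T tool [-0.051  0.148 -0.132] w 0.0253 q6 1.367 tau6 0.331
```

View pics/s21.png

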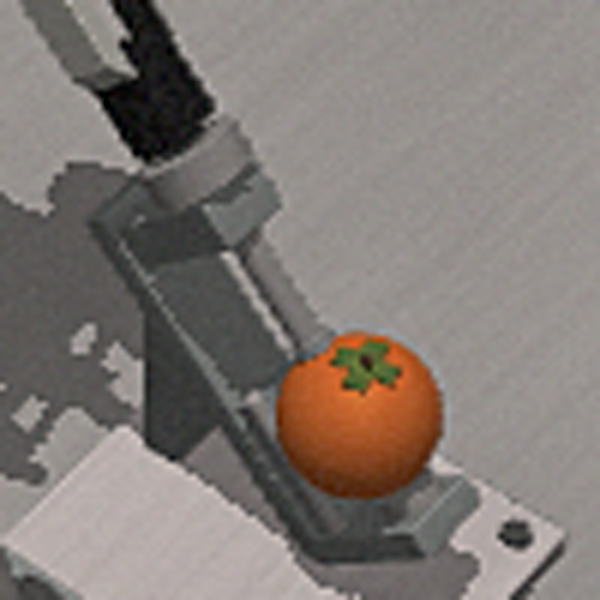

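View pics/w21.png

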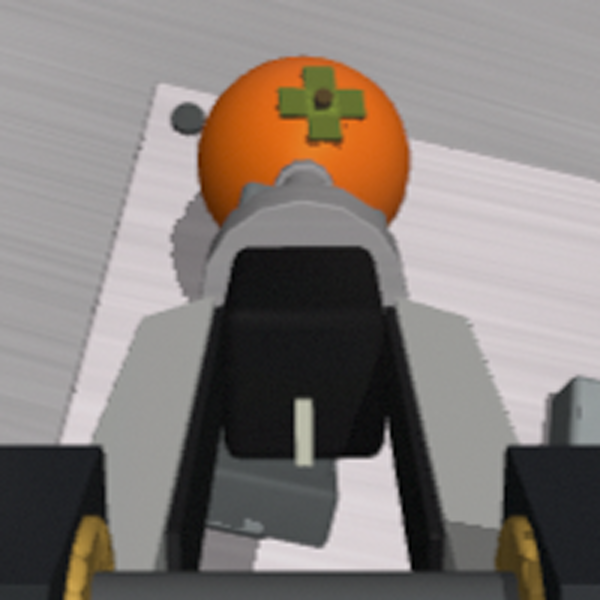

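Torque is starting to rise at roll ≈ 2.9, and the spindle meets the fruit at (310,350) in the scene crop. Small further turns.

Call:
step_arm(motion="0 0 0 0.015 0.05 0 0; 0 0 0 0.015 0.05 0 0")

```text
time: 24.12
tool_pos: [0.5213, 0.0938, 0.1983]
ee_rot: [1.443, 0.824, 0.061]
wrist_force: [0.1, 1.2, 1.1]
width: 0.0253
```

```bash
python3 kt.py
```

```text
t 24.12 U mm 151.9 WY mm 3.28 -0.45 roll from start [ 3.014  0.006 -0.   ] F tool [-0.7   1.02 -1.06] T tool [-0.141  0.12  -0.174] w 0.0253 q6 1.467 tau6 -0.376
```

Call:
step_arm(motion="0 0 0 0.015 0.05 0 0; 0 0 0 0.015 0.05 0 0")

```text
time: 24.28
tool_pos: [0.5214, 0.0935, 0.1983]
ee_rot: [1.543, 0.824, 0.061]
wrist_force: [0.5, 0.4, 0.2]
width: 0.0254
```

```bash
python3 kt.py
```

```text
t 24.28 U mm 151.9 WY mm 3.27 -0.76 roll from start [ 3.114e+00  6.000e-03 -1.000e-03] F tool [ 0.2   0.53 -0.38] T tool [-0.037  0.045 -0.172] w 0.0254 q6 1.565 tau6 -0.354
```

Call:
step_arm(motion="0 0 0 0.015 0.05 0 0; 0 0 0 0.015 0.05 0 0; 0 0 0 0 0 0 0; 0 0 0 0 0 0 0; 0 0 0 0 0 0 0")

```text
time: 24.7
tool_pos: [0.5214, 0.0932, 0.1983]
ee_rot: [1.642, 0.825, 0.061]
wrist_force: [-0.6, 0.3, 0.0]
width: 0.0254
```

```bash
python3 kt.py
```

```text
t 24.7 U mm 151.8 WY mm 3.25 -1.06 roll from start [-3.07e+00 -6.00e-03  1.00e-03] F tool [-0.43 -0.47 -0.31] T tool [-0.092 -0.037 -0.186] w 0.0254 q6 1.663 tau6 0.077
```

Call:
step_arm(motion="20 0 0 0 0 0 0; 30 0 0 0 0 0 0; 50 0 0 0 0 0 0; 70 0 0 0 0 0 0; 70 0 0 0 0 0 0; 70 0 0 0 0 0 0; 70 0 0 0 0 0 0; 70 0 0 0 0 0 0")

```text
time: 25.37
tool_pos: [0.5213, 0.0933, 0.1982]
ee_rot: [1.645, 0.825, 0.062]
wrist_force: [0.6, 0.6, 0.1]
width: 0.0638
```

```bash
python3 kt.py; python3 - <<'E'
from h import *
from bench import snapshot
im=snapshot("wrist")[:,:,::-1];cv2.imwrite("pics/w22f.png",im);cv2.imwrite("pics/w22.png",cv2.resize(im[190:340,250:400],None,fx=4,fy=4,interpolation=cv2.INTER_CUBIC))
E
```

```text
t 25.37 U mm 151.8 WY mm 3.14 -0.96 roll from start [-3.067e+00 -6.000e-03  1.000e-03] F tool [ 0.39  0.5  -0.57] T tool [ 0.022  0.031 -0.343] w 0.0638 q6 1.666 tau6 0.006
```

View pics/w22.png

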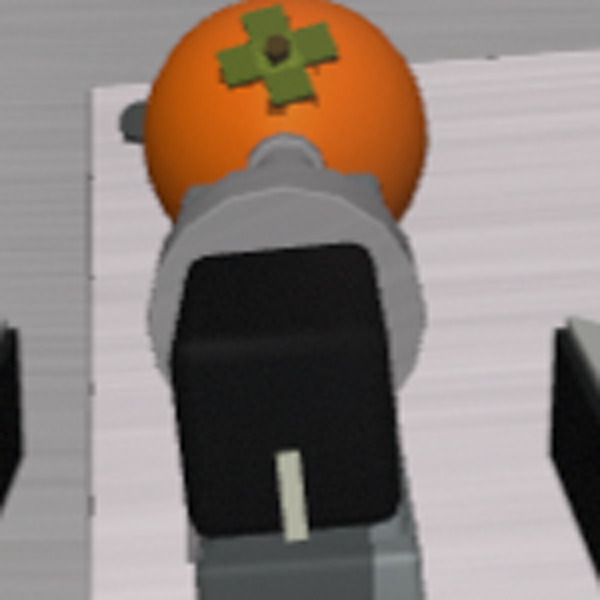

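After release the knob stays put, turned back only about 0.07 rad: the face sits slightly counter-clockwise of the jaws, with the mark at (290,495) in the crop. The ring's black mark is hidden from here, so I'll back off and look from the other side.

Call:
step_arm(motion="90 0 0 0 0 0 0; 100 -1 0 0 0 0 0; 100 -2 0 0 0 0 0; 100 -2.5 0 0 0 0 0; 100 -2.5 0 0 0 0 0; 100 -1 0 0 -0.12 0 0; 100 0 0 0 -0.12 0 0; 100 0 0 0 -0.12 0 0; 100 0 0 0 -0.12 0 0; 100 0 0 0 -0.12 0 0; 100 0 0 0 -0.12 0 0; 100 0 0 0 -0.12 0 0; 100 0 0 0 -0.12 0 0; 100 0 0 0 -0.12 0 0; 100 0 0 0 -0.12 0 0; 100 0 0 0 -0.12 0 0; 100 0 0 0 -0.12 0 0; 100 0 0 0 -0.12 0 0; 100 0 0 0 -0.12 0 0; 100 0 0 0 -0.12 0 0")

```text
time: 27.08
tool_pos: [0.46, 0.0895, 0.2651]
ee_rot: [-0.161, 0.824, 0.062]
wrist_force: [-0.9, -0.5, -0.5]
width: 0.094
```

Call:
step_arm(motion="100 0 0 0 -0.12 0 0; 100 0 0 0 -0.12 0 0; 100 0 0 0 -0.12 0 0; 100 0 0 0 -0.12 0 0; 100 0 0 0 -0.12 0 0; 100 0 0 0 -0.12 0 0; 100 0 0 0 -0.12 0 0; 100 0 0 0 -0.12 0 0; 100 0 0 0 -0.12 0 0; 100 0 0 0 -0.12 0 0; 100 0 0 0 0 0 0; 100 0 0 0 0 0 0")

```text
time: 28.08
tool_pos: [0.4601, 0.0895, 0.2649]
ee_rot: [-1.352, 0.824, 0.062]
wrist_force: [0.2, -0.1, 0.8]
width: 0.0939
```

```bash
python3 kt.py; python3 - <<'E'
from h import *
from bench import snapshot,camera_params
import pickle
pickle.dump(camera_params("wrist"),open('w23.pkl','wb'))
im=snapshot("wrist")[:,:,::-1];cv2.imwrite("pics/w23f.png",im);cv2.imwrite("pics/w23.png",cv2.resize(im[180:280,270:370],None,fx=6,fy=6,interpolation=cv2.INTER_CUBIC))
print(robot.get_obs()['joint_positions'].round(3))
E
```

```text
t 28.08 U mm 242.5 WY mm 3.79 -0.91 roll from start [0.219 0.    0.003] F tool [-0.47 -0.67  0.06] T tool [ 0.    -0.013  0.181] w 0.0939 q6 -1.33 tau6 -0.115
[ 0.081 -0.688  2.007 -0.015  1.076 -1.33 ]
```

View pics/w23.png

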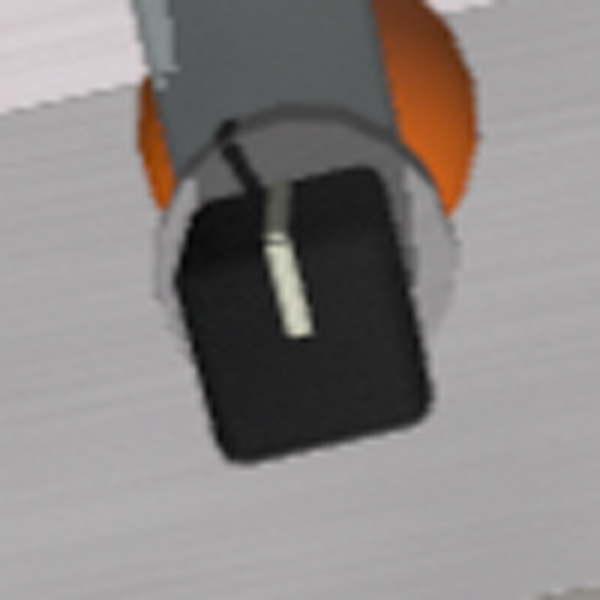

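View pics/w23f.png

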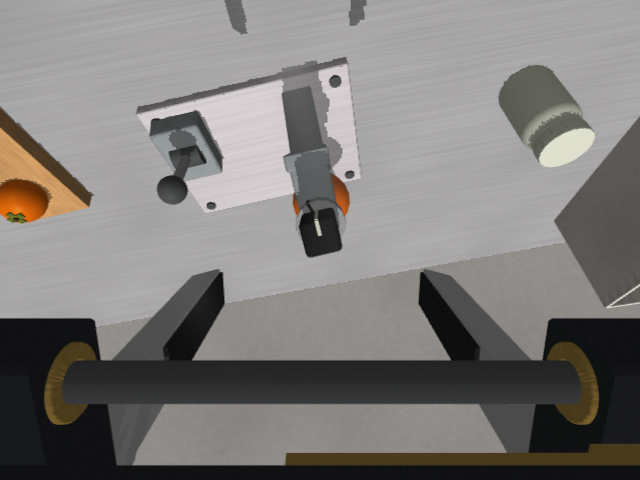

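```bash
python3 - <<'E'
from h import *
import pickle
p=pickle.load(open('w23.pkl','rb'))
def onp(u,v,h):
    c,d=ray(p,270+u/6-.4,180+v/6-.4);X=c+d*((seat+h*U-c)@U)/(d@U);r=X-seat
    return np.array([r@Wv,r@Y])*1000
def ang(d): # clockwise seen from +U, from W:  rotation about -U : W -> -Y? 
    e2=np.cross(-U,Wv); return np.arctan2(d[1]*(Y@e2),d[0])
for nm,h,a,b in(("white",.164,(302,335),(270,245)),("ring",.122,(252,187),(233,148))):
    A,B=onp(*a,h),onp(*b,h);print(nm,A.round(1),B.round(1),'angle',ang(B-A)%(2*np.pi))
# square axis directions and face centre from corners of end face (rounded)
C=[onp(*q,.164) for q in((178,282),(436,418),(228,462),(395,250))]
print([c.round(1) for c in C], 'face edge angle bottom',ang(onp(250,460,.164)-onp(410,420,.164)),'right',ang(onp(425,385,.164)-onp(405,290,.164)))
E
```

```text
white [-2.7  0.2] [-13.6  -1. ] angle 3.028057060788586
ring [-13.4  -4.2] [-18.9  -5.5] angle 2.9166683833664577
[array([-11.7, -12.1]), array([10.2, 13.1]), array([ 10.2, -11.4]), array([-10. ,  12.6])] face edge angle bottom 1.534176754692228 right 0.006540809905464492
```

I measure ring about 2.84 and knob about 3.05–3.14 rad, so the slip is roughly 0.2–0.3, with some uncertainty near the lower bound. Turning 0.25 rad more puts it safely mid-window. Re-gripping on the knob axis now known from the orbit.

```bash
python3 - <<'E'
from h import *
Rk=Rtool(-U,Y)@Ro.from_rotvec([-.05,0,0]).as_matrix()
plan(seat+.152*U-.00014*Wv-.0006*Y,Rk)
E
```

```text
rotvec(tool) [-0.2691 -0.0004 -0.0031] deg 15.4 minrows 3 | shift cm new frame [9.02 0.39 0.05]  old frame [ 9.02  0.36 -0.05] rows 3
```

Call:
step_arm(motion="100 0 0 0 -0.09 0 0; 100 0 0 0 -0.09 0 0; 100 0 0 0 -0.09 0 0; 100 1 0.2 0.05 0 0 0; 100 1.5 0.19 0 0 0 -0.003; 100 2 0 0 0 0 0; 100 2 0 0 0 0 0; 100 1.5 0 0 0 0 0; 100 1 0 0 0 0 0; 100 0 0 0 0 0 0; 100 0 0 0 0 0 0; 60 0 0 0 0 0 0; 40 0 0 0 0 0 0; 20 0 0 0 0 0 0; 0 0 0 0 0 0 0; 0 0 0 0 0 0 0; 0 0 0 0 0 0 0; 0 0 0 0 0 0 0; 0 0 0 0 0 0 0; 0 0 0 0 0 0 0")

```text
time: 29.8
tool_pos: [0.5186, 0.0934, 0.1956]
ee_rot: [-1.624, 0.822, 0.062]
wrist_force: [0.2, -0.7, 0.6]
width: 0.0372
```

```bash
python3 kt.py
```

```text
t 29.8 U mm 151.8 WY mm -0.59 -0.64 roll from start [-0.054 -0.     0.001] F tool [-0.34 -0.51 -0.79] T tool [ 0.072 -0.028  0.154] w 0.0372 q6 -1.603 tau6 -0.013
```

Call:
step_arm(motion="0 0 0 0 0 0 0; 0 0 0 0 0 0 0; 0 0 0 0 0 0 0; 0 0 0 0 0 0 0; 0 0 0 0 0 0 0")

```text
time: 30.22
tool_pos: [0.5186, 0.0934, 0.1956]
ee_rot: [-1.625, 0.822, 0.062]
wrist_force: [-0.5, 0.3, 0.7]
width: 0.0256
```

```bash
python3 kt.py
```

```text
t 30.22 U mm 151.8 WY mm -0.56 -0.7 roll from start [-0.054  0.     0.001] F tool [-0.83 -0.1   0.35] T tool [0.001 0.012 0.183] w 0.0256 q6 -1.603 tau6 0.034
```

Call:
step_arm(motion="0 0 0 0 0.05 0 0; 0 0 0 0 0.05 0 0; 0 0 0 0 0.05 0 0; 0 0 0 0 0.05 0 0")

```text
time: 30.55
tool_pos: [0.5186, 0.0934, 0.1956]
ee_rot: [-1.422, 0.822, 0.062]
wrist_force: [0.1, 0.2, -0.6]
width: 0.0255
```

```bash
python3 kt.py
```

```text
t 30.55 U mm 151.8 WY mm -0.57 -0.65 roll from start [0.148 0.    0.001] F tool [0.51 0.33 0.15] T tool [-0.097 -0.033  0.198] w 0.0255 q6 -1.401 tau6 -0.374
```

Torque is at the clutch level (-0.10) and the forces are tiny. Releasing and checking.

Call:
step_arm(motion="0 0 0 0 0 0 0; 15 0 0 0 0 0 0; 30 0 0 0 0 0 0; 40 0 0 0 0 0 0; 60 0 0 0 0 0 0; 80 0 0 0 0 0 0; 100 0 0 0 0 0 0; 100 0 0 0 0 0 0; 100 -1.5 0 0 0 0 0; 100 -2.5 0 0 0 0 0; 100 -2.5 0 0 0 0 0; 100 -1.5 0 0 0 0 0; 100 0 0 0 0 0 0; 100 0 0 0 0 0 0")

```text
time: 31.72
tool_pos: [0.4645, 0.0901, 0.2554]
ee_rot: [-1.424, 0.819, 0.062]
wrist_force: [0.1, -0.3, -0.8]
width: 0.0935
```

```bash
python3 kt.py; python3 - <<'E'
from h import *
from bench import snapshot,camera_params
import pickle
pickle.dump(camera_params("wrist"),open('w24.pkl','wb'))
im=snapshot("wrist")[:,:,::-1];cv2.imwrite("pics/w24f.png",im);cv2.imwrite("pics/w24.png",cv2.resize(im[190:290,270:370],None,fx=6,fy=6,interpolation=cv2.INTER_CUBIC))
print(robot.get_obs()['joint_positions'].round(3))
E
```

```text
t 31.72 U mm 232.5 WY mm 0.49 -0.59 roll from start [ 0.146 -0.    -0.002] F tool [ 0.7   0.44 -0.41] T tool [0.022 0.038 0.185] w 0.0935 q6 -1.402 tau6 -0.004
[ 0.082 -0.68   2.026 -0.016  1.046 -1.402]
```

View pics/w24.png

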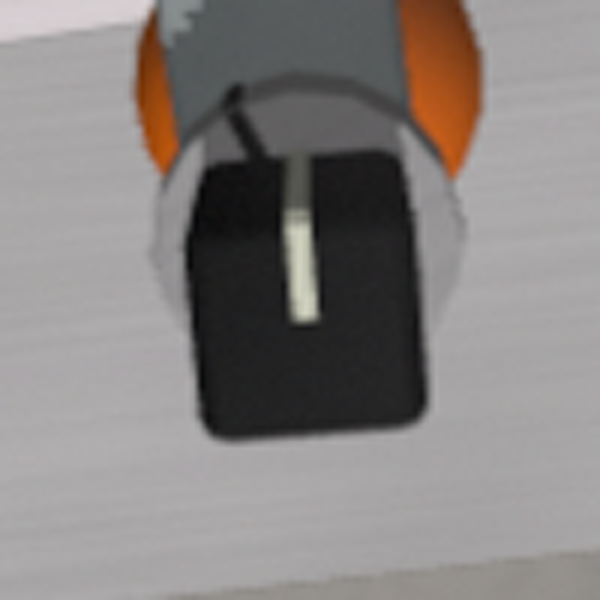

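```bash
python3 - <<'E'
from h import *
import pickle
p=pickle.load(open('w24.pkl','rb'))
def onp(u,v,h):
    c,d=ray(p,270+u/6-.4,190+v/6-.4);X=c+d*((seat+h*U-c)@U)/(d@U);r=X-seat
    return np.array([r@Wv,r@Y])*1000
e2=np.cross(-U,Wv)
for nm,h,a,b in(("white",.164,(307,322),(296,222)),("ring",.122,(258,157),(237,110))):
    A,B=onp(*a,h),onp(*b,h);d=B-A;print(nm,A.round(1),B.round(1),np.arctan2(d[1]*(Y@e2),d[0])%6.283, 'pos',[np.arctan2((q[1]+.6)*(Y@e2),q[0]+.14)%6.283 for q in(A,B)])
# ball by wrist views w1 and w24
w1=pickle.load(open('w1.pkl','rb'))
im=cv2.imread('pics/w24f.png');g=cv2.cvtColor(im,cv2.COLOR_BGR2GRAY)
cv2.imwrite('pics/b24.png',cv2.resize(im[60:240,100:280],None,fx=3.3,fy=3.3))
Rv=Rtool([0,0,-1],Y)
plan(Wd([-.15,-.13,.2]),Rv);plan(Wd([-.15,-.13,.104]),Rv)
for a in(-.5,-.4):print(a,Wd([-.06+.075*np.sin(a),-.125,.034+.075*np.cos(a)]).round(4),proj(w1,Wd([-.06+.075*np.sin(a),-.125,.034+.075*np.cos(a)])),proj(p,Wd([-.06+.075*np.sin(a),-.125,.034+.075*np.cos(a)])))
E
```

```text
white [-2.8  0.3] [-14.1   0.8] 3.1811498377724883 pos [np.float64(3.472244263049773), np.float64(3.2384821536785404)]
ring [-13.7  -4.4] [-20.   -6.1] 2.8776038565479753 pos [np.float64(2.8708278464023596), np.float64(2.8729755080471326)]
 rotvec(tool) [-0.1394  0.0547  0.7475] deg 43.7 minrows 7 | shift cm new frame [  5.37  -0.83 -12.94]  old frame [  4.5    1.13 -13.24] rows 4
 rotvec(tool) [-0.1394  0.0547  0.7475] deg 43.7 minrows 7 | shift cm new frame [ 14.97  -0.83 -12.94]  old frame [ 11.53   7.59 -14.2 ] rows 5
-0.5 [ 0.5342 -0.0302  0.0998] [387.30818467 282.68889777] [165.13970768 172.39235404]
-0.4 [ 0.5409 -0.0298  0.1031] [388.04186239 277.97537822] [168.12191775 180.48489757]
```

View pics/b24.png

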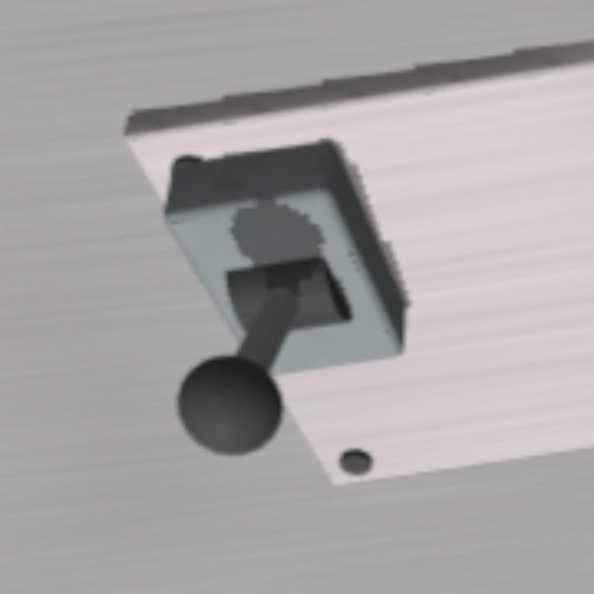

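Slip now reads about 0.31–0.37 rad (ring 2.87, knob 3.18–3.24): a first slip, with margin on both sides. The lever ball is at (170,183) in the full wrist picture, about 0.37 rad off vertical. Going behind it with shut fingers.

Call:
step_arm(motion="50 0 0 -2.65 -0.07 0 0; 0 0 0 -2.65 -0.07 0 0; 0 0 0 -2.65 0 0 0; 0 0 0 -2.65 0 0 0; 0 0 0 -2.65 0 0 0; 0 0 0 0 0 0 0.107; 0 0 0 0 0 0 0.107; 0 0 0 0 0 0 0.107; 0 0 0 0 0 0 0.107; 0 0 0 0 0 0 0.107; 0 0 0 0 0 0 0.107; 0 0 0 0 0 0 0.107; 0 0 0 0 0 0 0; 0 0 0 0 0 0 0")

```text
time: 32.93
tool_pos: [0.4677, -0.0371, 0.2456]
ee_rot: [0.392, 1.554, 2.011]
wrist_force: [-0.4, -0.0, 0.2]
width: 0.004
```

```bash
python3 - <<'E'
from h import *
Rv=Rtool([0,0,-1],Y);P,R,o=cur();print(P,o['width'],o['joint_positions'].round(3))
plan(Wd([-.15,-.13,.2]),Rv);plan(Wd([-.15,-.13,.104]),Rv)
E
```

```text
[ 0.46769054 -0.03709509  0.24556706] 0.003972575580752329 [-0.21  -0.092  1.46   0.013  1.784 -1.826]
 rotvec(tool) [-0.0138  0.0153 -0.0062] deg 1.2 minrows 1 | shift cm new frame [ 4.56 -1.27 -0.22]  old frame [ 4.54 -1.31 -0.28] rows 2
 rotvec(tool) [-0.0138  0.0153 -0.0062] deg 1.2 minrows 1 | shift cm new frame [14.16 -1.27 -0.22]  old frame [14.14 -1.37 -0.42] rows 4
```

Call:
step_arm(motion="0 2.5 0 -0.2 -0.014 0.015 -0.006; 0 3 0 0 0 0 0; 0 3 0 0 0 0 0; 0 3 0 0 0 0 0; 0 2.6 0 0 0 0 0; 0 0 0 0 0 0 0; 0 0 0 0 0 0 0; 0 0 0 0 0 0 0")

```text
time: 33.6
tool_pos: [0.4681, -0.0393, 0.1103]
ee_rot: [-1.836, 1.561, -0.204]
wrist_force: [0.5, 0.3, 0.9]
width: 0.0001
```

```bash
cat > lv.py <<'E'
from h import *
from bench import snapshot
import sys
P,R,o=cur();print('gauge xyz mm',(Rg.T@(P-T)*1000).round(1),'F gauge',(Rg.T@o['wrist_force']).round(2),o['width'],o['time'])
if len(sys.argv)>1:
    im=snapshot("scene")[:,:,::-1];cv2.imwrite(f"pics/s{sys.argv[1]}.png",cv2.resize(im[170:340,250:420],None,fx=3.5,fy=3.5,interpolation=cv2.INTER_CUBIC))
E
python3 lv.py 30
```

```text
gauge xyz mm [-162.5 -130.   110.3] F gauge [0.56 0.22 0.88] 0.00011038676218908336 33.6
```

View pics/s30.png

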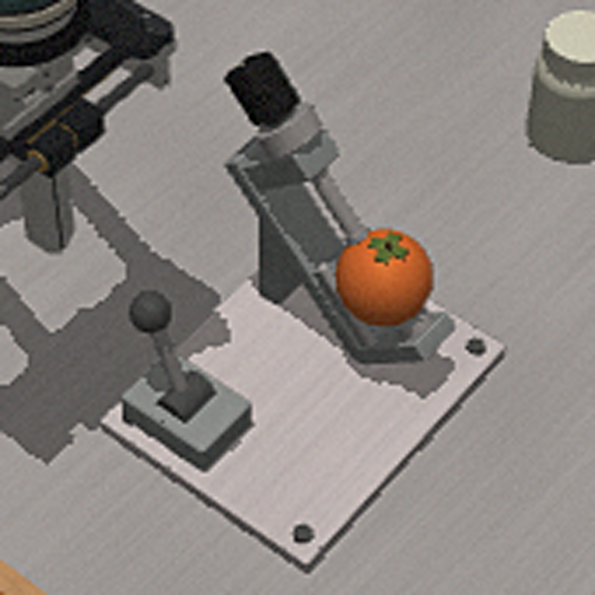

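Call:
step_arm(motion="0 0.3 -1 0.15 0 0 0; 0 0.3 -1.5 0.15 0 0 0; 0 0 -1.5 0 0 0 0; 0 0 -1 0 0 0 0; 0 0 -1 0 0 0 0; 0 0 -1 0 0 0 0; 0 0 -1 0 0 0 0; 0 0 -1 0 0 0 0; 0 0 -0.7 0 0 0 0; 0 0 0 0 0 0 0")

```text
time: 34.48
tool_pos: [0.5657, -0.0301, 0.1023]
ee_rot: [-1.842, 1.565, -0.209]
wrist_force: [0.3, 0.3, -0.2]
width: 0.0002
```

```bash
python3 lv.py 31
```

```text
gauge xyz mm [ -64.5 -126.8  102.3] F gauge [ 0.32  0.3  -0.22] 0.00016194824588284428 34.4833
```

View pics/s31.png

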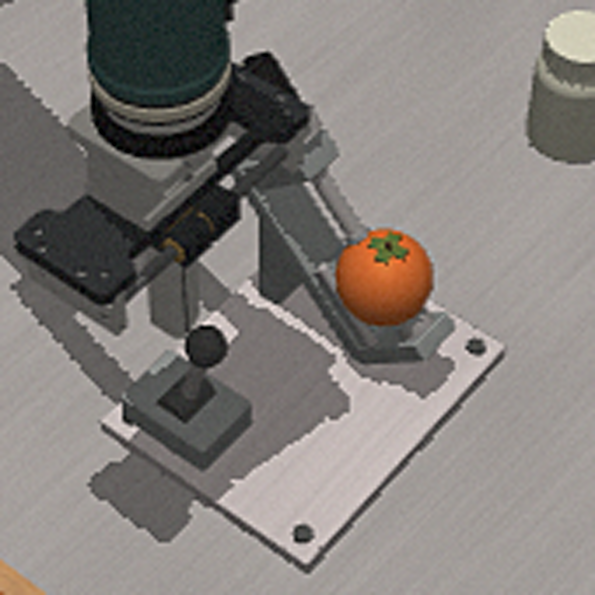

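The ball is being pushed (now at (207,345) in the crop), with little force. Continuing.

Call:
step_arm(motion="0 0.2 -0.8 0 0 0 0; 0 0.2 -0.7 0 0 0 0; 0 0 -0.5 0 0 0 0; 0 0 0 0 0 0 0")

```text
time: 34.87
tool_pos: [0.5846, -0.0288, 0.0981]
ee_rot: [-1.899, 1.567, -0.266]
wrist_force: [-0.2, -0.0, 0.9]
width: 0.0008
```

Call:
step_arm(motion="0 0 -0.3 0 0 0 0; 0 0 0 0 0 0 0")

```text
time: 35.03
tool_pos: [0.5853, -0.0287, 0.098]
ee_rot: [2.864, 1.569, -1.787]
wrist_force: [-4.2, -1.0, 0.1]
width: 0.0007
```

Call:
step_arm(motion="0 0 -0.3 0 0 0 0; 0 0 0 0 0 0 0")

```text
time: 35.2
tool_pos: [0.5858, -0.0287, 0.0978]
ee_rot: [1.751, 1.565, -2.9]
wrist_force: [-11.1, 0.0, 3.9]
width: 0.0
```

```bash
python3 lv.py 32
```

```text
gauge xyz mm [ -44.4 -126.7   97.8] F gauge [-11.06   0.72   3.89] 4.5041345266726726e-05 35.2
```

View pics/s32.png

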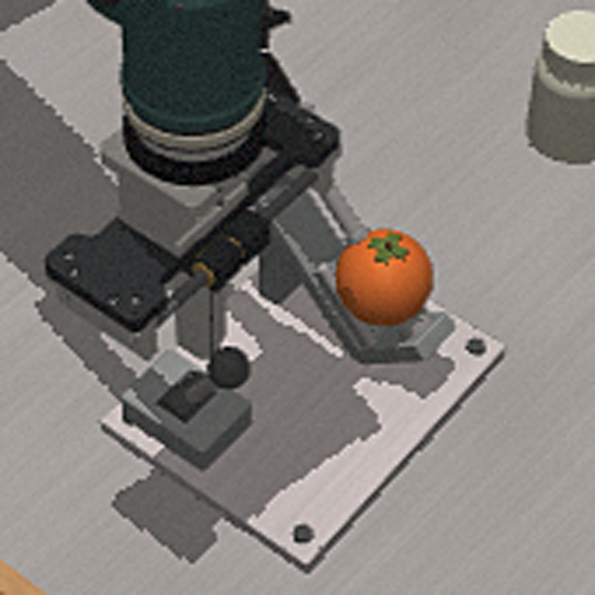

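```bash
python3 - <<'E'
from h import *
from bench import camera_params
p=camera_params('scene')
for a in(-.5,-.37,0,.3,.4,.5,.6,.63):print(a,proj(p,Wd([-.06+.075*np.sin(a),-.125,.034+.075*np.cos(a)])).round(1))
print('start obs',270+80/3.5,170+312/3.5,'now',250+230/3.5,170+367/3.5)
E
```

```text
-0.5 [289.9 257.3]
-0.37 [292.9 258.2]
0 [302.4 263. ]
0.3 [310.5 269.3]
0.4 [313.1 271.7]
0.5 [315.6 274.2]
0.6 [318.  276.9]
0.63 [318.7 277.7]
start obs 292.85714285714283 259.1428571428571 now 315.7142857142857 274.8571428571429
```

Call:
step_arm(motion="0 0 -0.3 0 0 0 0; 0 0 0 0 0 0 0")

```text
time: 35.42
tool_pos: [0.5862, -0.0286, 0.0977]
ee_rot: [1.657, 1.559, -2.995]
wrist_force: [-15.6, -0.5, 6.6]
width: 0.0001
```

```bash
python3 lv.py
```

```text
gauge xyz mm [ -44.  -126.6   97.7] F gauge [-15.59   0.42   6.63] 5.6328392441529e-05 35.4167
```

That's a hard stop at 16 N with no further travel. Backing away and checking the final state.

Call:
step_arm(motion="0 0 1 0 0 0 0; 0 0 2 0 0 0 0; 0 0 3 0 0 0 0; 0 0 3 0 0 0 0; 0 -2 3 0 0 0 0; 0 -3 1 -1 0 0 0; 0 -3 0 -2.5 0 0 0; 0 -3 0 -3 0 0 0; 0 -2 0 -3 0 0 0; 0 0 0 -3 0 0 0; 0 0 0 0 0 0 0; 0 0 0 0 0 0 0; 0 0 0 0 0 0 0")

```text
time: 36.5
tool_pos: [0.4703, -0.1599, 0.2273]
ee_rot: [-1.701, 1.566, -0.069]
wrist_force: [0.2, 0.8, 0.8]
width: 0.0004
```

```bash
python3 lv.py 33; python3 - <<'E'
from h import *
from bench import snapshot
im=snapshot("top")[:,:,::-1];cv2.imwrite("pics/t33.png",cv2.resize(im[160:320,130:470],None,fx=2.3,fy=2.3,interpolation=cv2.INTER_CUBIC))
E
```

```text
gauge xyz mm [-167.8 -250.5  227.3] F gauge [0.29 0.78 0.77] 0.0003695781018350561 36.5
```

View pics/s33.png

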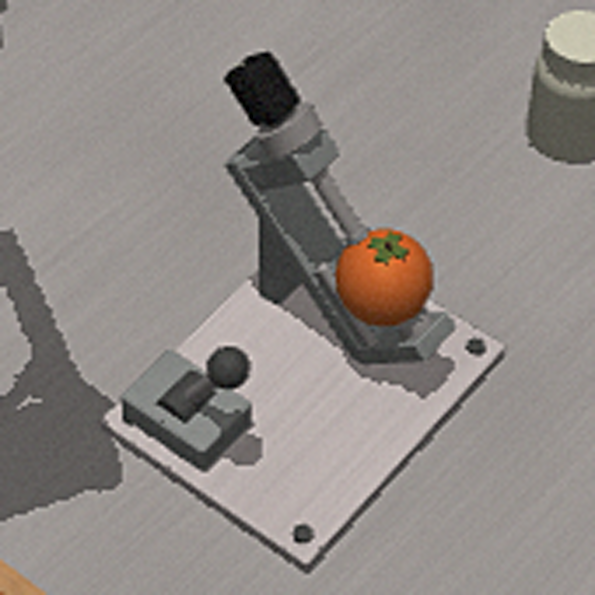

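View pics/t33.png

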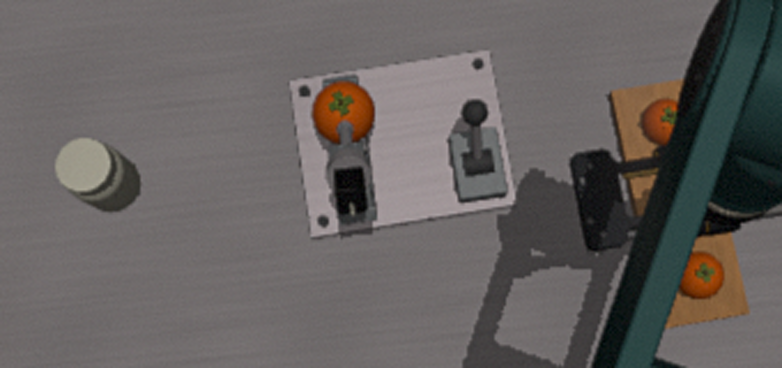

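The lever now leans over to +x, the spindle is on the fruit in the cradle, and the tub and both small persimmons are where they started. Handing in after a quick ball and fruit check.

```bash
python3 - <<'E'
from h import *
from bench import camera_params
p=camera_params('top');s=camera_params('scene')
print('ball',tri([ray(s,250+228/3.5-.4,170+367/3.5-.4),ray(p,130+475/2.3-.4,160+111/2.3-.4)]),'model .5',Wd([-.06+.075*np.sin(.5),-.125,.034+.075*np.cos(.5)]))
print('fruit',tri([ray(s,250+384/3.5-.4,170+277/3.5-.4),ray(p,130+344/2.3-.4,160+112/2.3-.4)]),'seat',seat)
print(robot.close_job())
E
```

```text
ball (array([ 0.60709305, -0.02812158,  0.10282549]), [np.float64(0.001056913353503166), np.float64(0.0010569133535032467)]) model .5 [ 0.60594815 -0.02574954  0.09981869]
fruit (array([0.62301072, 0.09803849, 0.08697267]), [np.float64(0.0008023777668846148), np.float64(0.0008023777668846727)]) seat [0.6222 0.1005 0.085 ]
the job is handed in; nothing more can be done
None
```

I set the large persimmon in the cradle, turned the knob until the clutch slipped, threw the lock lever to its stop, and handed the job in at about 36.5 s. No verdict was reported.

- **Placing:** I felt for the rods and then the anvil with contact forces of about 4–5 N, then let go. At the end the fruit triangulated about 3 mm from my seat estimate, which is within the camera error.
- **Clutch:** My first grip on the knob was about 3 mm off its axis, so I turned it along the orbit that gave. The first stop showed a slip of only about 0.1–0.3 rad, close to the lower limit. I gripped the knob again, this time on its axis, and turned on through the drag until the slip was safely inside the range. The marks then showed the ring at about 2.87 rad and the knob at 3.18–3.24, so a slip of about 0.31–0.37 rad. The knob's turn at the second grip would suggest about 0.42.
- **Spindle force:** I could not measure this directly. The pictures show the spindle on the fruit, and the drag torque was at the clutch level (about 0.1 N m). The knob sprang back about 0.07 rad after the first release.
- **Lever:** I pushed it to a hard stop (16 N, no further travel). The ball triangulated within 4 mm of where it should be when fully over. Before the push it stood about 0.37 rad off vertical where I expected 0.5, so the swing measured by camera was only about 0.87–0.9 rad.
- **Left alone:** The tub and both small persimmons look unmoved in the last pictures, by eye only. The arm stands clear with no contact force.

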